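Put the stain-soap dish back together

ROBOT

A 7-joint arm with a two-finger parallel gripper is mounted at the origin on the work surface. World frame = base frame: x ahead of the robot, y to its left, z up, the work surface at z = 0. Lengths are in m, angles in rad, forces in N, time in s.
With the tool pointing down it reaches from about 0.425 to 0.875 m from the base axis. Payload 4.7 kg.
Tool frame: the origin (TCP) lies between the finger pads; the fingertips stand 22 mm ahead of it and the grasp point (between the pads) lies 3 mm ahead of it; z points along the fingers, y is the line along which they close (so a half turn about z gives the same grasp; the last joint's range is limited). The gripper opens to 87 mm and grips with 3 to 60 N. Pads are 19 mm wide; open, the fingers measure 117 mm over their backs; the gripper's body (75 mm by 190 mm) begins 51 mm behind the grasp point.
Start: joints at [-1.149, 0.321, -0.07, 1.45, 0.023, 1.371, -0.057], TCP at [0.258, 0.597, 0.245] pointing down, gripper open.
Joint ranges: [-2.86, 2.86], [-0.3, 2.09], [-1.38, 1.24], [0.06, 2.45], [-1.56, 4.7], [0.09, 2.05], [-2.69, 2.69]. Speed limits (rad/s): [2.57, 2.57, 3.14, 3.14, 3.14, 3.14, 3.14].

INTERFACE

Orientations are given as a unit quaternion [w, x, y, z].
In Python, from bench import robot gives the robot as it stands.
- The arm moves only by the tool apply_moves, never from a script. Its argument "motion" is a list of rows, each a list of 3 entries, a list of its own where there are three numbers: the shift along the tool's x, y, z scaled (see below), then the turn, a rotation vector about the tool's x, y, z scaled (see below), then the opening, from 0 (shut) to 1 (fully open). A call has 1 to 5 rows; each row shifts and turns the commanded pose from where the row before left it, along the tool's axes as they then stand; what a row does not reach is not made up. The controller multiplies each number of a shift by 0.025 m and each number of a turn by 8 degrees. A row lasts 1/10 s, in which the tool goes at most 50 mm and 8.59 degrees, less where a joint would pass 70% of its speed; a pose out of reach is approached as far as the arm can. A call with a number of a shift or a turn outside -1 to 1 is refused whole. A call with a gripper value outside its range is refused whole. The fingers move at their own pace and stop on an object; "squeeze" is the grip in N (left out, the last holds). Time passes only in rows, so rows that do not move let the fingers close. It gives the time, the measured TCP pose, the force, the opening and the grip force at its end, in the units of the state.
- robot.get_state(): the state, without advancing time (a new reading comes with each control period).
- robot.read_camera(name): name is "scene" or "side" or "wrist"; returns (picture, depth): 420x560x3 uint8, blue, green, red; 420x560 float32, m along the optical axis (not along the pixel's ray), 0 where there is no reading.
- robot.calibration(name): a dict with "fx", "fy", "cx", "cy" (pixels), "camera_from_world" (4x4, takes a point from world to camera coordinates). Camera axes: x right, y up, looking along -z (the intrinsics and any distortion apply to the point x, -y, -z); pixel columns grow to the right and rows downward; lengths in m; the calibration is good to about 2 mm. A picture is of the moment at which its call begins: read the wrist's pose just before it. calibration takes no time and is no camera call; for the wrist camera it gives the pose at the moment of the call.
- robot.sign_off(): hands the job in; it is judged then, once.
The state is a dict: "time_s": time; "joints": joint angles; "joint_vel": joint speeds; "joint_torque": joint torques, N m; "tool_pos": TCP position; "eef_rot": TCP orientation; "ft_force": force on the tool from outside, world axes, zero at the start; "torque": the same for the moment, N m; "width": finger opening in m; "grasp_force": force on a finger pad.
Only numpy, scipy, OpenCV 4.12 (cv2) and the standard library are available. Lean on these libraries where they do the work, as an engineer would, in place of code of your own. Each camera call takes 0.05 s, during which the arm holds its last target. There are 200 camera calls.

TASK

Put the stain-soap dish back together on the beige saucer: take the round slatted bamboo draining disc from the slanted drying stand and lay it flat in the middle of the saucer, then put the thick green soap bar flat and centred on the disc, and last the thin cream-coloured leftover of the old bar flat and centred on the green bar. Set each piece down, do not let it drop, and do not push the saucer about. Leave the cup, the two scoops, the probe and the small drawer as they are.

Things in the scene. Friction and masses are not known exactly. Their poses are not given: they have to be found in the camera images.
- drain_disc: Slatted bamboo draining disc (light slats over a browner base): 62 mm diameter, 12 mm thick, 35 g. Its origin is the centre of its underside; its z axis is the disc's axis, out of its upper face. Flat faces, straight sides. At the start it lies on one of the three places of the drying stand, its face sloping with the slats; which piece is on which place varies.
- soap: New bar of green soap, round: 62 mm diameter, 22 mm thick, about 75 g. Its origin is the centre of its underside; its z axis is the disc's axis, out of its upper face. Flat faces, straight sides. At the start it lies on one of the three places of the drying stand, its face sloping with the slats; which piece is on which place varies. Edges rounded 3 mm.
- remnant: Thin leftover of an old soap bar, cream-coloured, round, hard and dry: 62 mm diameter, 12 mm thick, about 40 g. Its origin is the centre of its underside; its z axis is the disc's axis, out of its upper face. Flat faces, straight sides. At the start it lies on one of the three places of the drying stand, its face sloping with the slats; which piece is on which place varies. Edges rounded 2 mm.
- saucer: Beige ceramic saucer, loose, about 260 g, standing on the shelf unit: 166 mm across the rim, 18 mm high. Flat round inner floor, 6 mm above the underside, level out to at least 57 mm from the centre, then the rim flares up and out. Origin: centre of its underside; z up.
- stand: Slanted slate-grey slatted drying stand, fixed, 340 mm wide (y), 120 deep, 86 high. Its flat face slopes 32 degrees (0.559 rad) from level, rising to its +x, facing its -x (towards the shelf unit). Three discs lie on it against a ledge 7 mm proud, 105 mm apart along y: underside centres near x -33, z 47 mm, axes (-0.53, 0, 0.85) in its frame. Origin: on the counter under its middle, z up.
- riser: Narrow white laminate shelf unit, fixed on the counter: 190 mm deep (x), 260 mm wide (y), 90 mm high, with one small drawer in its front (-x) face with a round steel knob that stands out 43 mm. The saucer stands on its flat top. Origin: centre of its underside, on the counter; z up.
- riser_drawer0 (a joint): The small drawer of the shelf unit: opening in m, 0 = shut. It starts shut and should stay so.
- cup: Stainless mixing cup, loose, 80 mm across, 80 mm high, standing on the counter beyond the gap between stand and shelf unit. Origin: centre of its underside. Leave alone.
- scoop_a: Yellow silicone food scoop, loose, on the counter near the robot: bowl 58 mm across and 30 mm high with a flat handle 75 mm long. Origin: underside of the bowl; the handle points along its -x. Leave alone.
- scoop_b: The second, equal yellow scoop. Leave alone.
- probe: Black rubber-tipped probe, loose, lying on the counter on the far side of the drying stand, to the right: black handle 100 x 20 x 14 mm along its -x, thin steel rod and rubber tip along its +x, 212 mm long. Origin: under the front end of the handle. Leave alone.
Things that resemble listed ones, but are neither listed nor needed, are in the scene too. What is shaped like the soap but brown, orange or purple is not meant.

How it is judged:
By the outcome, as a careful person would: the job done as asked, in the order asked, and still so for the second after the job is handed in, with the robot touching nothing.
It also fails if it takes over 67 s, if anything falls off the work surface, if the arm or the gripper's body presses on something with over 40 N, if the wrist force passes 120 N, or if a joint passes its speed limit or range.

## Working session

There is one attempt and no reset: what is moved stays moved. The work goes in short steps, Python scripts to look and compute and a tool call to move; the robot and the scene stay as the last step left them, time stands still between calls to the robot, and variables do not carry over. Pictures are saved under pics/ and viewed, at most 10 in all, crops included, and the job is handed in when it is done.

Besides the shell and the picture viewer there is one more tool, called as name(argument=value, ...), one argument or row to a line, values as JSON. apply_moves: Moves the arm, as the interface text tells. Its arguments: {"type":"object","properties":{"motion":{"type":"array"},"squeeze":{"type":"number"}},"required":["motion"]}

```bash
ls; mkdir -p pics; python3 - <<'E'
from bench import robot
import cv2,numpy as np
s=robot.get_state();print(s['tool_pos'],s['eef_rot'],s['width'])
for n in("scene","side"):
    c=robot.calibration(n);im,d=robot.read_camera(n);cv2.imwrite(f'pics/{n}0.png',im);np.savez(f'{n}0.npz',im=im,d=d,T=c["camera_from_world"],k=[c[q] for q in("fx","fy","cx","cy")]);print({k:v for k,v in c.items() if k!="camera_from_world"})
    print(np.round(np.linalg.inv(c["camera_from_world"]),3))
E
```

```text
pics
[0.25761194 0.59621375 0.24346984] [-1.44542001e-04  2.02459528e-01  9.79290172e-01 -9.36767913e-04] 0.08701224496545754
{'fx': 501.04101220599375, 'fy': 501.04101220599375, 'cx': 280.6773885525591, 'cy': 203.60345993101305}
[[-0.751 -0.564  0.344  0.953]
 [ 0.66  -0.639  0.394  0.471]
 [-0.003  0.523  0.852  1.225]
 [ 0.     0.     0.     1.   ]]
{'fx': 455.60791585238434, 'fy': 455.60791585238434, 'cx': 280.9507959182268, 'cy': 203.15248829466228}
[[ 0.92   0.286 -0.269  0.237]
 [-0.393  0.656 -0.644 -0.721]
 [-0.007  0.698  0.716  0.804]
 [ 0.     0.     0.     1.   ]]
```

View pics/scene0.png

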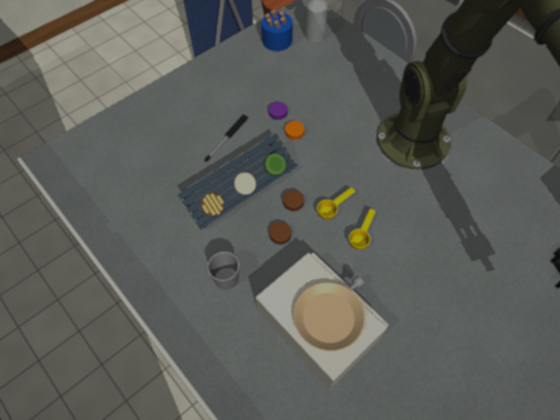

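View pics/side0.png

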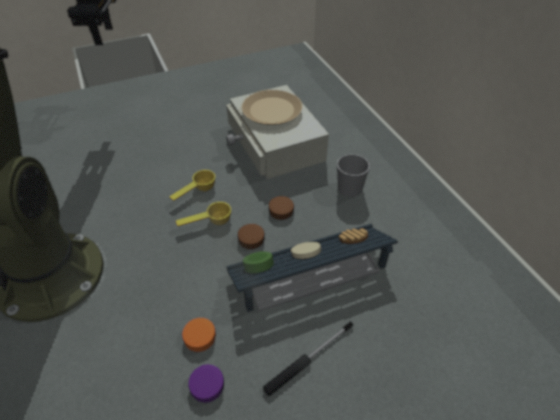

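```bash
cat > h.py <<'E'
import numpy as np,cv2
def load(f):
    z=np.load(f);return z['im'],z['d'],z['T'],z['k']
def cloud(d,T,k):
    v,u=np.mgrid[:d.shape[0],:d.shape[1]]
    P=np.stack([(u-k[2])/k[0]*d,-(v-k[3])/k[1]*d,-d,np.ones_like(d)],-1)
    return (P@np.linalg.inv(T).T)[...,:3]
def grow(im,seed,tol):
    m=np.zeros((im.shape[0]+2,im.shape[1]+2),np.uint8)
    cv2.floodFill(cv2.cvtColor(im,cv2.COLOR_BGR2LAB),m,seed,0,(tol,)*3,(tol,)*3,4|cv2.FLOODFILL_MASK_ONLY|cv2.FLOODFILL_FIXED_RANGE)
    return m[1:-1,1:-1]>0
E
python3 - <<'E'
from h import *
np.set_printoptions(precision=4,suppress=True)
for n,S in(("scene",dict(disc=(212,204),rem=(245,183),soap=(275,164),saucer=(330,315),cup=(224,268))),("side",dict(disc=(354,237),rem=(306,251),soap=(258,262),saucer=(270,108),cup=(352,168)))):
    im,d,T,k=load(n+'0.npz');P=cloud(d,T,k)
    b=P[380:415,330:350] if n=="scene" else P[360:400,420:500]
    print(n,'counter z',np.median(b[...,2]))
    for q,s in S.items():
        if q=='disc':
            hsv=cv2.cvtColor(im,cv2.COLOR_BGR2HSV);m=np.zeros(d.shape,bool);y,x=np.mgrid[:420,:560]
            m=(np.hypot(x-s[0],y-s[1])<18)&(hsv[...,1]>90)&(hsv[...,0]<30)
        else: m=grow(im,s,28 if q!='saucer' else 35)
        p=P[m&(d>0)];
        c=p.mean(0);c=np.median(p,0);w=p[np.linalg.norm(p-c,axis=1)<.1];u,sv,vt=np.linalg.svd(w-w.mean(0),full_matrices=False)
        y,x=np.nonzero(m);print(q,len(p),'mean',w.mean(0),'mid',(w.min(0)+w.max(0))/2,'ext',np.ptp(w,axis=0),'n',vt[2]*np.sign(vt[2][2]),'px',x.mean(),y.mean())
    m=(P[...,2]>.08)&(P[...,2]<.097)&(np.linalg.norm(P[...,:2]-P[S['saucer'][1],S['saucer'][0],:2],axis=-1)<.2)
    q=P[m][:,:2].astype(np.float32);print('riser rect',cv2.minAreaRect(q))
    st=P[S['rem'][1],S['rem'][0]]
    m=(P[...,2]>.015)&(P[...,2]<.1)&(np.linalg.norm(P[...,:2]-st[:2],axis=-1)<.2)
    print('stand rect',cv2.minAreaRect(P[m][:,:2].astype(np.float32)))
E
```

```text
scene counter z 0.0009782716443144102
disc 384 mean [ 0.6235 -0.1934  0.0559] mid [ 0.6224 -0.1938  0.0511] ext [0.0593 0.0525 0.0479] n [0.015  0.5453 0.8381] px 211.92207792207793 204.03896103896105
rem 339 mean [ 0.5133 -0.1871  0.0576] mid [ 0.5133 -0.187   0.0571] ext [0.0581 0.0517 0.037 ] n [0.0253 0.5266 0.8498] px 244.52941176470588 183.00588235294117
soap 378 mean [ 0.4084 -0.1772  0.0641] mid [ 0.4017 -0.1811  0.0556] ext [0.0764 0.0603 0.0544] n [-0.1599  0.5582  0.8142] px 275.0602094240838 163.62303664921467
saucer 8351 mean [0.6253 0.2345 0.0969] mid [0.6182 0.2361 0.095 ] ext [0.1885 0.199  0.0389] n [ 0.0364 -0.0233  0.9991] px 322.28006197115957 313.52925753783813
cup 136450 mean [ 0.5116 -0.146   0.0155] mid [ 0.5023 -0.136   0.0263] ext [0.1921 0.1967 0.0695] n [0.0584 0.2843 0.957 ] px 286.19309081086607 233.22183286245135
riser rect ((0.6178618669509888, 0.22980093955993652), (0.1894957274198532, 0.26136302947998047), 0.9978864789009094)
stand rect ((0.5061862468719482, -0.1939636766910553), (0.3155154287815094, 0.3392336666584015), 39.033470153808594)
side coun
[... 380 characters left out ...]
0287 0.0062] mid [0.5727 0.0205 0.0291] ext [0.1995 0.1911 0.0699] n [ 0.0418 -0.0865  0.9954] px 294.93355778612903 208.14771376955107
saucer 2889 mean [0.6239 0.2083 0.0937] mid [0.6243 0.2116 0.0977] ext [0.1748 0.1985 0.0254] n [ 0.005  -0.0519  0.9986] px 278.94178436100583 119.66345160179125
cup 14920 mean [ 0.5077 -0.2619  0.0157] mid [ 0.5096 -0.249   0.0409] ext [0.1996 0.1898 0.0921] n [-0.0191 -0.4333  0.901 ] px 313.2391594396264 275.19319546364244
riser rect ((0.6190744042396545, 0.23066651821136475), (0.1871209293603897, 0.2672255039215088), 0.7669445872306824)
stand rect ((0.5186727046966553, -0.13764329254627228), (0.26332685351371765, 0.34020209312438965), 87.45063018798828)
```

```bash
cat >> h.py <<'E'
from scipy.spatial.transform import Rotation as Ro, Slerp
import json
def st():
    from bench import robot
    s=robot.get_state();q=s['eef_rot'];return s,np.array(s['tool_pos']),Ro.from_quat([q[1],q[2],q[3],q[0]])
def ori(yaw,tilt=0):
    "tool y along world yaw; tool z = down, tilted so that it comes from the yaw+90 side"
    y=np.array([np.cos(yaw),np.sin(yaw),0]);a=np.array([-y[1],y[0],0])
    z=-(np.sin(tilt)*a+[0,0,np.cos(tilt)]);return Ro.from_matrix(np.stack([np.cross(y,z),y,z],1))
def plan(wps,g,vmax=.024,start=None):
    "wps: (pos,Rot[,vmax]); prints rows by 5"
    p,R=start or st()[1:];rows=[]
    for w in wps:
        P,Q=np.array(w[0],float),w[1];v=w[2] if len(w)>2 else vmax
        n=max(1,int(np.ceil(max(np.linalg.norm(P-p)/v,(R.inv()*Q).magnitude()/np.radians(7.5)))))
        for i in range(n):
            f=1/(n-i);t=np.round(R.inv().apply((P-p)*f)/.025,2);r=np.round(((R.inv()*Q).as_rotvec()*f)/np.radians(8),2)
            t,r=np.clip(t,-1,1)+0.,np.clip(r,-1,1)+0.
            p=p+R.apply(t*.025);R=R*Ro.from_rotvec(r*np.radians(8));rows.append([t.tolist(),r.tolist(),g])
    for i in range(0,len(rows),5):print(json.dumps(rows[i:i+5]).replace(' ',''))
    return p,R
YAW=np.radians(-4);TILT=.559
E
python3 - <<'E'
from h import *
plan([([.60,.235,.36],ori(YAW))],1)
E
```

```text
[[[-0.83,-0.36,-0.21],[0.0,0.0,0.4],1],[[-0.85,-0.31,-0.21],[0.0,0.0,0.4],1],[[-0.87,-0.26,-0.21],[0.0,0.0,0.4],1],[[-0.88,-0.21,-0.21],[0.0,0.0,0.4],1],[[-0.89,-0.16,-0.21],[0.0,0.0,0.4],1]]
[[[-0.9,-0.11,-0.21],[0.0,0.0,0.4],1],[[-0.9,-0.06,-0.21],[0.0,0.0,0.4],1],[[-0.91,-0.01,-0.21],[0.0,0.0,0.4],1],[[-0.9,0.04,-0.21],[0.0,0.0,0.4],1],[[-0.9,0.09,-0.21],[0.0,0.0,0.4],1]]
[[[-0.89,0.14,-0.21],[0.0,0.0,0.4],1],[[-0.89,0.19,-0.21],[0.0,0.0,0.4],1],[[-0.87,0.24,-0.21],[0.0,0.0,0.4],1],[[-0.86,0.28,-0.21],[0.0,0.0,0.4],1],[[-0.84,0.33,-0.21],[0.0,0.0,0.4],1]]
[[[-0.82,0.38,-0.21],[0.0,0.0,0.4],1],[[-0.8,0.42,-0.21],[0.0,0.0,0.4],1],[[-0.78,0.47,-0.21],[0.0,0.0,0.41],1],[[-0.75,0.51,-0.22],[0.0,0.0,0.4],1],[[-0.72,0.55,-0.21],[0.0,0.0,0.41],1]]
[[[-0.68,0.59,-0.22],[0.0,0.01,0.4],1],[[-0.65,0.63,-0.21],[0.0,0.0,0.41],1]]
```

apply_moves(
  motion=[
    [[-0.83,-0.36,-0.21],[0,0,0.4],1],
    [[-0.85,-0.31,-0.21],[0,0,0.4],1],
    [[-0.87,-0.26,-0.21],[0,0,0.4],1],
    [[-0.88,-0.21,-0.21],[0,0,0.4],1],
    [[-0.89,-0.16,-0.21],[0,0,0.4],1],
  ],
)

```text
time_s: 0.6
tool_pos: [0.3378, 0.5125, 0.2717]
eef_rot: [0.0, 0.34, 0.94, 0.0]
ft_force: [-0.5, -0.3, -0.1]
width: 0.0872
grasp_force: 0.0
```

apply_moves(
  motion=[
    [[-0.9,-0.11,-0.21],[0,0,0.4],1],
    [[-0.9,-0.06,-0.21],[0,0,0.4],1],
    [[-0.9,0,-0.21],[0,0,0.4],1],
    [[-0.9,0.04,-0.21],[0,0,0.4],1],
    [[-0.9,0.09,-0.21],[0,0,0.4],1],
  ],
)

```text
time_s: 1.1
tool_pos: [0.4149, 0.4317, 0.2975]
eef_rot: [0.0, 0.467, 0.884, 0.0]
ft_force: [0.1, 1.0, 0.2]
width: 0.0871
grasp_force: 0.0
```

apply_moves(
  motion=[
    [[-0.89,0.14,-0.21],[0,0,0.4],1],
    [[-0.89,0.19,-0.21],[0,0,0.4],1],
    [[-0.87,0.24,-0.21],[0,0,0.4],1],
    [[-0.86,0.28,-0.21],[0,0,0.4],1],
    [[-0.84,0.33,-0.21],[0,0,0.4],1],
  ],
)

```text
time_s: 1.6
tool_pos: [0.4926, 0.3496, 0.3238]
eef_rot: [0.0, 0.585, 0.811, 0.0]
ft_force: [0.9, -0.3, -0.2]
width: 0.087
grasp_force: 0.0
```

apply_moves(
  motion=[
    [[-0.82,0.38,-0.21],[0,0,0.4],1],
    [[-0.8,0.42,-0.21],[0,0,0.4],1],
    [[-0.78,0.47,-0.21],[0,0,0.4],1],
    [[-0.75,0.51,-0.22],[0,0,0.4],1],
    [[-0.72,0.55,-0.21],[0,0,0.4],1],
  ],
)

```text
time_s: 2.1
tool_pos: [0.5703, 0.2671, 0.3503]
eef_rot: [0.0, 0.692, 0.722, 0.0]
ft_force: [0.4, 0.6, 0.4]
width: 0.0868
grasp_force: 0.0
```

apply_moves(
  motion=[
    [[-0.68,0.59,-0.22],[0,0,0.4],1],
    [[-0.65,0.63,-0.21],[0,0,0.4],1],
    [[0,0,0],[0,0,0],1],
  ],
)

```text
time_s: 2.4
tool_pos: [0.6032, 0.231, 0.3614]
eef_rot: [0.002, 0.733, 0.68, 0.0]
ft_force: [0.2, -0.4, -0.4]
width: 0.0871
grasp_force: 0.0
```

Tracks well. Look with the wrist camera at the saucer.

```bash
cat >> h.py <<'E'
def snap(f,n="wrist"):
    from bench import robot
    c=robot.calibration(n);im,d=robot.read_camera(n);cv2.imwrite(f'pics/{f}.png',im)
    np.savez(f+'.npz',im=im,d=d,T=c["camera_from_world"],k=[c[q] for q in("fx","fy","cx","cy")]);return load(f+'.npz')
def circ(q,r=None):
    from scipy.optimize import least_squares
    q=q[:,:2];s=least_squares(lambda x:np.hypot(*(q-x[:2]).T)-(r or x[2]),[*np.median(q,0),.05],loss='soft_l1',f_scale=.002);return s.x,np.std(s.fun)
E
python3 - <<'E'
from h import *
np.set_printoptions(precision=4,suppress=True)
im,d,T,k=snap('w1');P=cloud(d,T,k)
print(np.round(np.linalg.inv(T),3),k)
near=np.linalg.norm(P[...,:2]-[.62,.235],axis=-1)<.1
z=P[...,2]
print('floor z',np.median(z[np.linalg.norm(P[...,:2]-[.62,.235],axis=-1)<.03]),'max',np.percentile(z[near&(d>0)],99))
for f in('w1','scene0'):
    im,d,T,k=load(f+'.npz');P=cloud(d,T,k);z=P[...,2]
    near=np.linalg.norm(P[...,:2]-[.62,.235],axis=-1)<.1
    m=near&(z>.104)&(z<.112);print(f,'rim',m.sum(),circ(P[m]))
    for lo,hi in((.099,.103),(.0965,.1)):
        m=near&(z>lo)&(z<hi)&(np.linalg.norm(P[...,:2]-[.62,.235],axis=-1)>.055);print(m.sum(),circ(P[m]))
E
```

```text
[[ 0.997  0.074  0.017  0.609]
 [-0.075  0.962  0.262  0.303]
 [ 0.003 -0.263  0.965  0.502]
 [ 0.     0.     0.     1.   ]] [340.0116 340.0116 277.8053 205.1947]
floor z 0.4474178848370476 max 0.4591392700737527
w1 rim 3699 (array([0.6196, 0.2523, 0.0773]), np.float64(0.002866514810246234))
1856 (array([0.6197, 0.2517, 0.068 ]), np.float64(0.002437083241098817))
2186 (array([0.6198, 0.2479, 0.0619]), np.float64(0.006581521475140834))
scene0 rim 890 (array([0.6192, 0.2532, 0.0768]), np.float64(0.005037950598407704))
498 (array([0.6186, 0.2498, 0.0675]), np.float64(0.0069933133695845645))
503 (array([0.6186, 0.2447, 0.0627]), np.float64(0.008345904538472433))
```

View pics/w1.png

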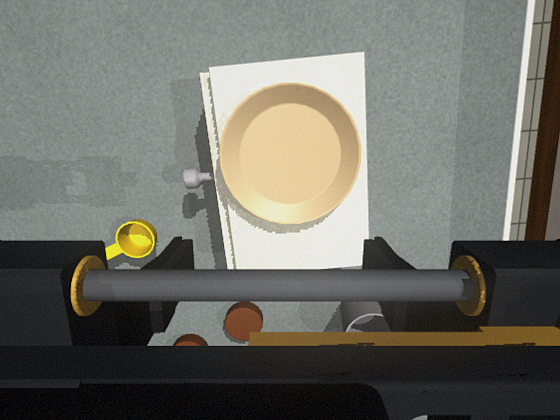

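```bash
python3 - <<'E'
from h import *
im,d,T,k=load('w1.npz');P=cloud(d,T,k)
m=grow(im,(290,153),45).astype(np.uint8);m=cv2.morphologyEx(m,cv2.MORPH_OPEN,np.ones((5,5)))
c=max(cv2.findContours(m,0,1)[0],key=cv2.contourArea);(u,v),ax,_=cv2.fitEllipse(c);print(u,v,ax,m.sum())
# ray at z=.108 rim centre
C=np.linalg.inv(T);r=C[:3,:3]@[(u-k[2])/k[0],-(v-k[3])/k[1],-1];print(C[:3,3]+r*(.108-C[2,3])/r[2])
plan([([.628,-.120,.170],ori(YAW,TILT))],1)
E
```

```text
293.1241760253906 153.31246948242188 (169.61500549316406, 251.4476776123047) 29254
[0.62391516 0.25606527 0.108     ]
[[[-0.82,0.12,0.45],[0.0,-0.24,0.0],1],[[-0.81,0.12,0.48],[0.0,-0.23,0.0],1],[[-0.79,0.12,0.5],[0.0,-0.24,0.0],1],[[-0.78,0.12,0.53],[0.0,-0.23,0.0],1],[[-0.76,0.12,0.55],[0.0,-0.24,0.0],1]]
[[[-0.74,0.12,0.58],[0.0,-0.23,0.0],1],[[-0.72,0.12,0.6],[0.0,-0.24,0.0],1],[[-0.7,0.12,0.63],[0.0,-0.23,0.0],1],[[-0.68,0.12,0.65],[0.0,-0.24,0.0],1],[[-0.66,0.12,0.67],[0.0,-0.23,0.0],1]]
[[[-0.64,0.12,0.69],[0.0,-0.24,0.0],1],[[-0.61,0.12,0.71],[0.0,-0.23,0.0],1],[[-0.59,0.12,0.73],[0.0,-0.24,0.0],1],[[-0.56,0.12,0.75],[0.0,-0.23,0.0],1],[[-0.54,0.12,0.77],[0.0,-0.24,0.0],1]]
[[[-0.51,0.12,0.79],[0.0,-0.23,0.0],1],[[-0.49,0.12,0.81],[0.0,-0.24,-0.01],1]]
```

apply_moves(
  motion=[
    [[-0.82,0.12,0.45],[0,-0.24,0],1],
    [[-0.81,0.12,0.48],[0,-0.23,0],1],
    [[-0.79,0.12,0.5],[0,-0.24,0],1],
    [[-0.78,0.12,0.53],[0,-0.23,0],1],
    [[-0.76,0.12,0.55],[0,-0.24,0],1],
  ],
)

```text
time_s: 2.95
tool_pos: [0.6081, 0.1299, 0.3032]
eef_rot: [0.057, 0.727, 0.681, -0.061]
ft_force: [-0.5, -0.1, -0.1]
width: 0.0871
grasp_force: 0.0
```

apply_moves(
  motion=[
    [[-0.74,0.12,0.58],[0,-0.23,0],1],
    [[-0.72,0.12,0.6],[0,-0.24,0],1],
    [[-0.7,0.12,0.63],[0,-0.23,0],1],
    [[-0.68,0.12,0.65],[0,-0.24,0],1],
    [[-0.66,0.12,0.67],[0,-0.23,0],1],
  ],
)

```text
time_s: 3.45
tool_pos: [0.6166, 0.0264, 0.2472]
eef_rot: [0.113, 0.72, 0.674, -0.12]
ft_force: [0.6, -0.1, -0.5]
width: 0.087
grasp_force: 0.0
```

apply_moves(
  motion=[
    [[-0.64,0.12,0.69],[0,-0.24,0],1],
    [[-0.61,0.12,0.71],[0,-0.23,0],1],
    [[-0.59,0.12,0.73],[0,-0.24,0],1],
    [[-0.56,0.12,0.75],[0,-0.23,0],1],
    [[-0.54,0.12,0.77],[0,-0.24,0],1],
  ],
)

```text
time_s: 3.95
tool_pos: [0.6249, -0.0774, 0.1911]
eef_rot: [0.168, 0.708, 0.663, -0.179]
ft_force: [-0.4, 0.6, 0.3]
width: 0.0871
grasp_force: 0.0
```

apply_moves(
  motion=[
    [[-0.51,0.12,0.79],[0,-0.23,0],1],
    [[-0.49,0.12,0.81],[0,-0.24,0],1],
    [[0,0,0],[0,0,0],1],
    [[0,0,0],[0,0,0],1],
  ],
)

```text
time_s: 4.35
tool_pos: [0.6279, -0.1174, 0.1689]
eef_rot: [0.188, 0.702, 0.657, -0.201]
ft_force: [-0.0, 0.5, 0.5]
width: 0.0873
grasp_force: 0.0
```

```bash
python3 - <<'E'
from h import *
np.set_printoptions(precision=4,suppress=True)
s,p,R=st();print(p,R.as_matrix().T)
im,d,T,k=snap('w2');P=cloud(d,T,k);C=np.linalg.inv(T);print(C)
for q,px in(('c',(280,170)),):
    print(P[px[1],px[0]])
E
```

```text
[ 0.6279 -0.1174  0.1689] [[ 0.0557  0.8462 -0.5299]
 [ 0.9978 -0.0661 -0.0006]
 [-0.0355 -0.5288 -0.848 ]]
[[ 0.9978  0.0454  0.049   0.6372]
 [-0.0668  0.679   0.731   0.0171]
 [-0.0001 -0.7327  0.6806  0.2503]
 [ 0.      0.      0.      1.    ]]
[ 0.6264 -0.1711  0.0349]
```

View pics/w2.png

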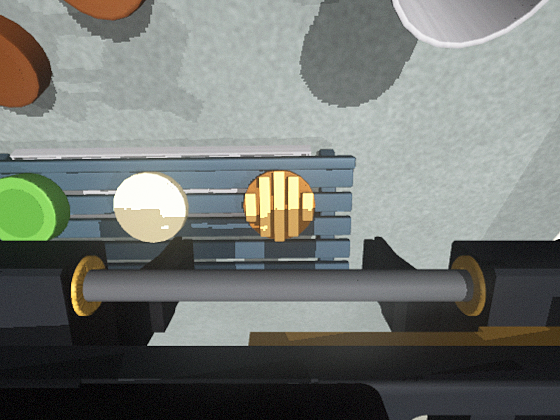

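```bash
python3 - <<'E'
from h import *
np.set_printoptions(precision=4,suppress=True)
im,d,T,k=load('w2.npz');P=cloud(d,T,k)
hsv=cv2.cvtColor(im,cv2.COLOR_BGR2HSV);v,u=np.mgrid[:420,:560]
m={'disc':(np.hypot(u-279,v-205)<42)&(hsv[...,1]>70)&(hsv[...,0]<35),
   'rem':grow(im,(150,195),60)&(np.hypot(u-150,v-207)<45)}
for q,mm in m.items():
    mm=cv2.morphologyEx(mm.astype(np.uint8),cv2.MORPH_CLOSE,np.ones((5,5)))
    c=max(cv2.findContours(mm,0,1)[0],key=cv2.contourArea);e=cv2.minEnclosingCircle(c);print(q,e,cv2.fitEllipse(c),cv2.boundingRect(c))
    p=P[(mm>0)&(d>0)];h=p@[.037,.529,.848];p=p[abs(h-np.median(h))<.006]
    w=p-p.mean(0);n=np.linalg.svd(w,full_matrices=False)[2][2];n*=np.sign(n[2])
    print(' mean',p.mean(0),'n',n,len(p),'h',np.percentile(p@[.037,.529,.848],[5,50,95]))
# slat face height along axis
y=P[190:235,215:240].reshape(-1,3);hh=y@[.037,.529,.848];print('slat h',np.percentile(hh,[10,50,90]))
E
```

```text
disc ((281.25067138671875, 204.59994506835938), 38.46791458129883) ((279.06256103515625, 204.66665649414062), (69.90258026123047, 71.9302978515625), 103.7679443359375) (243, 170, 77, 72)
 mean [ 0.6237 -0.1931  0.0549] n [0.0264 0.5404 0.841 ] 3847 h [-0.0366 -0.0314 -0.0299]
rem ((145.63832092285156, 205.76455688476562), 40.430721282958984) ((148.57704162597656, 206.6890106201172), (65.70146179199219, 75.75572967529297), 120.37359619140625) (108, 172, 78, 71)
 mean [ 0.5147 -0.1867  0.0561] n [0.028  0.5326 0.8459] 3905 h [-0.0333 -0.0321 -0.031 ]
slat h [-0.0965 -0.0437 -0.0426]
```

```bash
python3 - <<'E'
from h import *
a=np.array([.037,.529,.848]);t=np.array([.6237,-.1931,.0555])
plan([(t+.05*a,ori(YAW,TILT)),(t+.012*a,ori(YAW,TILT),.013)],1)
E
```

```text
[[[-0.05,0.0,0.87],[0.01,0.0,0.01],1],[[-0.05,0.0,0.87],[0.0,0.0,0.01],1],[[-0.04,0.01,0.88],[0.01,0.0,0.0],1],[[-0.05,0.01,0.87],[0.0,-0.01,0.01],1],[[0.0,0.0,0.51],[0.0,0.0,0.0],1]]
[[[0.0,0.0,0.51],[0.0,0.0,0.0],1],[[0.01,0.0,0.5],[0.0,0.0,0.0],1]]
```

apply_moves(
  motion=[
    [[-0.05,0,0.87],[0.01,0,0.01],1],
    [[-0.05,0,0.87],[0,0,0.01],1],
    [[-0.04,0.01,0.88],[0.01,0,0],1],
    [[-0.05,0.01,0.87],[0,0,0],1],
    [[0,0,0.5],[0,0,0],1],
  ],
)

```text
time_s: 4.9
tool_pos: [0.6247, -0.1742, 0.0868]
eef_rot: [0.188, 0.703, 0.656, -0.202]
ft_force: [0.0, -0.0, 0.0]
width: 0.0871
grasp_force: 0.0
```

apply_moves(
  motion=[
    [[0,0,0.4],[0,0,0],1],
    [[0,0,0],[0,0,0],1],
    [[0,0,0],[0,0,0],1],
  ],
)

```text
time_s: 5.2
tool_pos: [0.625, -0.1787, 0.0793]
eef_rot: [0.188, 0.703, 0.656, -0.201]
ft_force: [0.4, 0.3, -0.4]
width: 0.0872
grasp_force: 0.0
```

```bash
python3 - <<'E'
from h import *
a=np.array([.037,.529,.848]);t=np.array([.6237,-.1931,.0555])
s,p,R=st();print(p,R.inv().apply(t+.012*a-p)*1000,(R.inv()*ori(YAW,TILT)).as_rotvec(True),s['ft_force'])
E
```

```text
[ 0.62496549 -0.17866061  0.07931007] [ 0.32260913 -0.26706333 15.87002957] [ 0.04432394 -0.06010583  0.04755104] [ 0.41802824  0.27961565 -0.37703123]
```

apply_moves(
  motion=[
    [[0.01,-0.01,0.3],[0,0,0],1],
    [[0,0,0.32],[0,0,0],1],
    [[0,0,0],[0,0,0],1],
  ],
)

```text
time_s: 5.5
tool_pos: [0.6241, -0.1869, 0.0655]
eef_rot: [0.188, 0.703, 0.656, -0.201]
ft_force: [-0.3, 2.4, 1.1]
width: 0.087
grasp_force: 1.3
```

apply_moves(
  motion=[
    [[0,0,0],[0,0,0],0.6],
    [[0,0,0],[0,0,0],0.6],
    [[0,0,0],[0,0,0],0.6],
    [[0,0,0],[0,0,0],0.6],
    [[0,0,0],[0,0,0],0.6],
  ],
  squeeze=15,
)

```text
time_s: 6.0
tool_pos: [0.6238, -0.1873, 0.0656]
eef_rot: [0.188, 0.703, 0.656, -0.202]
ft_force: [2.6, 1.2, 2.0]
width: 0.0614
grasp_force: 15.2
```

```bash
python3 - <<'E'
from h import *
for f in('w1','scene0'):
    im,d,T,k=load(f+'.npz');P=cloud(d,T,k);r=np.linalg.norm(P[...,:2]-[.6195,.252],axis=-1);z=P[...,2]
    print(f,np.median(z[(r<.045)&(z<.15)]),np.median(z[(r>.1)&(abs(z-.09)<.006)]),np.median(z[abs(z)<.006]))
    # symmetric check: outer contour of points higher than floor
    m=(abs(z-.108)<.003)&(r<.1)&(r>.07);th=np.arctan2(P[m][:,1]-.252,P[m][:,0]-.6195)
    for q in range(-180,180,45):
        w=(th>np.radians(q))&(th<np.radians(q+45));print(q,w.sum(),np.percentile(r[m][w],[50,98]).round(4) if w.sum()>5 else '')
s,p,R=st();a=np.array([.037,.529,.848])
plan([(p+.05*a,ori(YAW,TILT)),([.6195,.252,.165],ori(YAW))],.6)
E
```

```text
w1 0.09635776088310904 0.09033777396587317 0.0003615822086374676
-180 347 [0.0779 0.0816]
-135 346 [0.0777 0.0816]
-90 357 [0.0779 0.0819]
-45 375 [0.0781 0.0818]
0 409 [0.0784 0.0822]
45 435 [0.0785 0.0821]
90 412 [0.0784 0.082 ]
135 391 [0.0781 0.0817]
scene0 0.0967323470401723 0.09019290229259846 0.0008393153546425447
-180 86 [0.0778 0.0827]
-135 86 [0.0763 0.0817]
-90 84 [0.0766 0.0809]
-45 77 [0.0768 0.0806]
0 79 [0.0781 0.0818]
45 95 [0.0784 0.0828]
90 88 [0.0787 0.0828]
135 88 [0.0783 0.0828]
[[[0.0,0.0,-0.67],[0.0,0.0,0.0],0.6],[[0.0,0.0,-0.67],[0.0,0.0,0.0],0.6],[[0.0,0.0,-0.66],[0.0,0.0,0.0],0.6],[[0.71,-0.08,-0.59],[0.0,0.22,0.0],0.6],[[0.73,-0.08,-0.57],[0.0,0.22,0.0],0.6]]
[[[0.74,-0.08,-0.55],[0.0,0.22,0.0],0.6],[[0.76,-0.08,-0.52],[0.0,0.22,0.0],0.6],[[0.78,-0.08,-0.5],[0.0,0.22,0.0],0.6],[[0.79,-0.08,-0.48],[0.0,0.22,0.0],0.6],[[0.8,-0.08,-0.45],[0.0,0.22,0.0],0.6]]
[[[0.82,-0.08,-0.43],[0.0,0.22,0.0],0.6],[[0.83,-0.07,-0.4],[0.0,0.22,0.0],0.6],[[0.84,-0.08,-0.38],[0.0,0.22,0.0],0.6],[[0.85,-0.07,-0.35],[0.0,0.22,0.0],0.6],[[0.87,-0.08,-0.32],[0.0,0.23,0.0],0.6]]
[[[0.87,-0.07,-0.3],[0.0,0.22,0.0],0.6],[[0.88,-0.08,-0.27],[0.0,0.23,0.0],0.6],[[0.89,-0.07,-0.24],[0.0,0.22,0.0],0.6],[[0.9,-0.08,-0.21],[0.0,0.23,0.0],0.6],[[0.91,-0.07,-0.18],[0.0,0.22,0.0],0.6]]
[[[0.91,-0.08,-0.16],[0.0,0.23,0.0],0.6]]
```

apply_moves(
  motion=[
    [[0,0,-0.3],[0,0,0],0.6],
    [[0,0,-0.7],[0,0,0],0.6],
    [[0,0,-0.8],[0,0,0],0.6],
    [[0,0,-0.9],[0,0,0],0.6],
    [[0.71,-0.08,-0.59],[0,0.22,0],0.6],
  ],
)

```text
time_s: 6.5
tool_pos: [0.6255, -0.129, 0.1274]
eef_rot: [0.178, 0.707, 0.658, -0.191]
ft_force: [0.2, -0.5, -0.4]
width: 0.0612
grasp_force: 15.0
```

apply_moves(
  motion=[
    [[0.73,-0.08,-0.57],[0,0.22,0],0.6],
    [[0.74,-0.08,-0.55],[0,0.22,0],0.6],
    [[0.76,-0.08,-0.52],[0,0.22,0],0.6],
    [[0.78,-0.08,-0.5],[0,0.22,0],0.6],
    [[0.79,-0.08,-0.48],[0,0.22,0],0.6],
  ],
)

```text
time_s: 7.0
tool_pos: [0.6233, -0.0119, 0.1416]
eef_rot: [0.126, 0.718, 0.671, -0.136]
ft_force: [0.1, -0.3, -0.6]
width: 0.0616
grasp_force: 15.0
```

apply_moves(
  motion=[
    [[0.8,-0.08,-0.45],[0,0.22,0],0.6],
    [[0.82,-0.08,-0.43],[0,0.22,0],0.6],
    [[0.83,-0.07,-0.4],[0,0.22,0],0.6],
    [[0.84,-0.08,-0.38],[0,0.22,0],0.6],
    [[0.85,-0.07,-0.35],[0,0.22,0],0.6],
  ],
)

```text
time_s: 7.5
tool_pos: [0.6219, 0.1024, 0.1579]
eef_rot: [0.074, 0.727, 0.678, -0.08]
ft_force: [-0.3, 0.0, -0.6]
width: 0.0611
grasp_force: 15.0
```

apply_moves(
  motion=[
    [[0.87,-0.08,-0.32],[0,0.23,0],0.6],
    [[0.87,-0.07,-0.3],[0,0.22,0],0.6],
    [[0.88,-0.08,-0.27],[0,0.23,0],0.6],
    [[0.89,-0.07,-0.24],[0,0.22,0],0.6],
    [[0.9,-0.08,-0.21],[0,0.23,0],0.6],
  ],
)

```text
time_s: 8.0
tool_pos: [0.6204, 0.2171, 0.1737]
eef_rot: [0.02, 0.731, 0.682, -0.022]
ft_force: [-0.6, -0.7, -0.9]
width: 0.0614
grasp_force: 15.0
```

apply_moves(
  motion=[
    [[0.91,-0.07,-0.18],[0,0.22,0],0.6],
    [[0.55,-0.06,-0.1],[0,0.23,0],0.6],
    [[0,0,0],[0,0,0],0.6],
    [[0,0,0],[0,0,0],0.6],
  ],
)

```text
time_s: 8.4
tool_pos: [0.6199, 0.2511, 0.1784]
eef_rot: [0.0, 0.732, 0.682, -0.001]
ft_force: [0.2, 0.1, -0.8]
width: 0.0613
grasp_force: 15.0
```

```bash
python3 - <<'E'
from h import *
s,p,R=st();print(p,s['width'],R.inv().apply(np.array([.6195,.252,.12])-p)*1000,(R.inv()*ori(YAW)).as_rotvec(True))
plan([([.6195,.252,.13],ori(YAW),.015),([.6195,.252,.121],ori(YAW),.003)],.6)
E
```

```text
[0.61990237 0.25113641 0.17840859] 0.06133547073457146 [ 0.89550267 -0.41101927 58.40805378] [-0.05003988  0.06110316 -0.02656489]
[[[0.01,0.0,0.48],[0.0,0.0,0.0],0.6],[[0.01,-0.01,0.49],[0.0,0.0,0.0],0.6],[[0.01,0.0,0.48],[0.0,0.0,0.0],0.6],[[0.01,-0.01,0.49],[-0.01,0.01,0.0],0.6],[[0.0,0.0,0.12],[0.0,0.0,0.0],0.6]]
[[[0.0,0.0,0.12],[0.0,0.0,0.0],0.6],[[0.0,0.0,0.12],[0.0,0.0,0.0],0.6]]
```

apply_moves(
  motion=[
    [[0.01,0,0.48],[0,0,0],0.6],
    [[0.01,-0.01,0.48],[0,0,0],0.6],
    [[0.01,0,0.48],[0,0,0],0.6],
    [[0.01,-0.01,0.48],[0,0,0],0.6],
    [[0,0,0],[0,0,0],0.6],
  ],
)

```text
time_s: 8.9
tool_pos: [0.6176, 0.2525, 0.1273]
eef_rot: [-0.001, 0.731, 0.682, -0.003]
ft_force: [-0.8, 0.7, 0.4]
width: 0.0614
grasp_force: 15.0
```

apply_moves(
  motion=[
    [[0,0,0.12],[0,0,0],0.6],
    [[0,0,0.08],[0,0,0],0.6],
    [[0,0,0.08],[0,0,0],0.6],
    [[0,0,0],[0,0,0],0.6],
  ],
)

```text
time_s: 9.3
tool_pos: [0.6194, 0.2532, 0.1237]
eef_rot: [-0.0, 0.731, 0.682, -0.0]
ft_force: [-0.1, -0.2, -0.4]
width: 0.0616
grasp_force: 15.0
```

apply_moves(
  motion=[
    [[0,0,0.06],[0,0,0],0.6],
    [[0,0,0],[0,0,0],0.6],
  ],
)

```text
time_s: 9.5
tool_pos: [0.6193, 0.2532, 0.1221]
eef_rot: [-0.0, 0.731, 0.682, -0.0]
ft_force: [0.3, 1.0, -0.5]
width: 0.0611
grasp_force: 15.0
```

apply_moves(
  motion=[
    [[0,0,0.04],[0,0,0],0.6],
    [[0,0,0],[0,0,0],0.6],
  ],
)

```text
time_s: 9.7
tool_pos: [0.6193, 0.2532, 0.121]
eef_rot: [-0.0, 0.731, 0.682, -0.0]
ft_force: [-0.9, -0.3, -0.8]
width: 0.0614
grasp_force: 15.0
```

```bash
python3 - <<'E'
from h import *
for i in range(2):
    im,d,T,k=snap('s%d'%i,'side' if i==0 else 'scene')
    s,p,R=st();print(p,s['ft_force'])
im,d,T,k=load('s0.npz');cv2.imwrite('pics/s0c.png',cv2.resize(im[40:180,180:370],None,fx=4,fy=4,interpolation=2))
E
```

```text
[0.61929562 0.25317618 0.12104412] [ 0.33718406  0.14615795 -0.63573473]
[0.61932253 0.25312305 0.12104777] [-0.14955328  0.53618136 -0.25457437]
```

View pics/s0c.png

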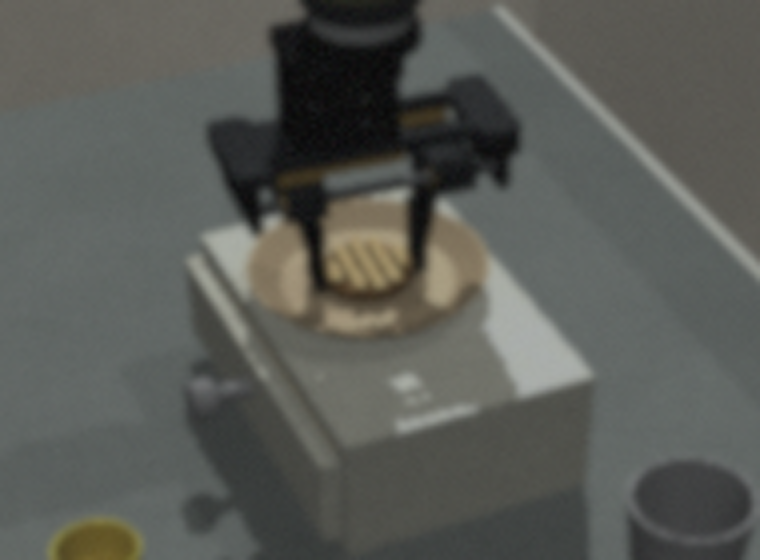

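apply_moves(
  motion=[
    [[-0.04,0,0.03],[0,0,0],0.6],
    [[0,0,0],[0,0,0],0.6],
  ],
)

```text
time_s: 10.0
tool_pos: [0.6192, 0.2519, 0.1202]
eef_rot: [-0.0, 0.731, 0.682, -0.0]
ft_force: [-0.3, -0.1, -0.1]
width: 0.0614
grasp_force: 15.0
```

apply_moves(
  motion=[
    [[0,0,0.02],[0,0,0],0.6],
    [[0,0,0],[0,0,0],0.6],
  ],
)

```text
time_s: 10.2
tool_pos: [0.6192, 0.2522, 0.1197]
eef_rot: [-0.0, 0.731, 0.682, -0.0]
ft_force: [-0.4, -0.3, 0.7]
width: 0.0614
grasp_force: 15.0
```

apply_moves(
  motion=[
    [[0,0,0.02],[0,0,0],0.6],
    [[0,0,0],[0,0,0],0.6],
  ],
)

```text
time_s: 10.4
tool_pos: [0.6192, 0.2522, 0.1192]
eef_rot: [-0.0, 0.731, 0.682, -0.0]
ft_force: [-0.2, -0.0, 0.4]
width: 0.0615
grasp_force: 15.0
```

apply_moves(
  motion=[
    [[0,0,0.02],[0,0,0],0.6],
    [[0,0,0],[0,0,0],0.6],
  ],
)

```text
time_s: 10.6
tool_pos: [0.6193, 0.2522, 0.1192]
eef_rot: [-0.0, 0.731, 0.682, -0.0]
ft_force: [-1.7, -0.1, 1.4]
width: 0.0615
grasp_force: 15.0
```

apply_moves(
  motion=[
    [[0,0,0.02],[0,0,0],0.6],
    [[0,0,0],[0,0,0],0.6],
  ],
)

```text
time_s: 10.8
tool_pos: [0.6193, 0.2522, 0.1191]
eef_rot: [-0.0, 0.731, 0.682, -0.0]
ft_force: [-1.4, -0.4, 5.3]
width: 0.0617
grasp_force: 15.0
```

apply_moves(
  motion=[
    [[0,0,-0.02],[0,0,0],0.72],
    [[0,0,0],[0,0,0],0.8],
    [[0,0,0],[0,0,0],0.8],
    [[0,0,-0.2],[0,0,0],0.8],
    [[0,0,-0.6],[0,0,0],0.8],
  ],
)

```text
time_s: 11.3
tool_pos: [0.6183, 0.2517, 0.1375]
eef_rot: [-0.001, 0.731, 0.682, -0.002]
ft_force: [0.2, -0.2, 0.7]
width: 0.0695
grasp_force: 0.0
```

```bash
python3 - <<'E'
from h import *
s,p,R=st();print(p,s['width'])
a=np.array([.037,.529,.848]);t=np.array([.4117,-.173,.064])
plan([([.619,.252,.24],ori(YAW)),(t+.12*a,ori(YAW,TILT))],1)
E
```

```text
[0.61825074 0.25166758 0.13753777] 0.06946432598396851
[[[0.0,0.0,-0.82],[-0.01,0.0,0.0],1],[[0.0,0.0,-0.82],[0.0,0.0,0.0],1],[[0.0,0.01,-0.82],[-0.01,0.0,0.0],1],[[0.0,0.01,-0.82],[0.0,0.01,0.0],1],[[0.01,0.0,-0.82],[-0.01,0.0,0.0],1]]
[[[-0.83,-0.39,0.17],[0.0,-0.22,0.0],1],[[-0.83,-0.39,0.19],[0.0,-0.22,0.0],1],[[-0.82,-0.39,0.22],[0.0,-0.22,0.0],1],[[-0.81,-0.39,0.24],[0.0,-0.22,0.0],1],[[-0.81,-0.4,0.27],[0.0,-0.22,0.0],1]]
[[[-0.8,-0.39,0.29],[0.0,-0.22,0.0],1],[[-0.79,-0.4,0.31],[0.0,-0.22,0.0],1],[[-0.78,-0.39,0.34],[0.0,-0.22,0.0],1],[[-0.77,-0.4,0.36],[0.0,-0.22,0.0],1],[[-0.76,-0.39,0.39],[0.0,-0.22,0.0],1]]
[[[-0.74,-0.4,0.41],[0.0,-0.23,0.0],1],[[-0.73,-0.39,0.43],[0.0,-0.22,0.0],1],[[-0.72,-0.4,0.45],[0.0,-0.23,0.0],1],[[-0.7,-0.39,0.48],[0.0,-0.22,0.0],1],[[-0.69,-0.4,0.5],[0.0,-0.23,0.0],1]]
[[[-0.67,-0.39,0.52],[0.0,-0.22,0.0],1],[[-0.65,-0.4,0.54],[0.0,-0.23,0.0],1],[[-0.63,-0.39,0.56],[0.0,-0.22,0.0],1]]
```

apply_moves(
  motion=[
    [[0,0,-0.8],[0,0,0],0.8],
    [[0,0,-0.8],[0,0,0],1],
    [[0,0,-0.8],[0,0,0],1],
    [[0,0,-0.8],[0,0,0],1],
    [[0,0,-0.8],[0,0,0],1],
  ],
)

```text
time_s: 11.8
tool_pos: [0.6197, 0.2521, 0.2411]
eef_rot: [-0.0, 0.731, 0.682, 0.0]
ft_force: [-0.3, 0.2, 0.1]
width: 0.0857
grasp_force: 0.0
```

apply_moves(
  motion=[
    [[-0.83,-0.39,0.17],[0,-0.22,0],1],
    [[-0.83,-0.39,0.19],[0,-0.22,0],1],
    [[-0.82,-0.39,0.22],[0,-0.22,0],1],
    [[-0.81,-0.39,0.24],[0,-0.22,0],1],
    [[-0.8,-0.4,0.27],[0,-0.22,0],1],
  ],
)

```text
time_s: 12.3
tool_pos: [0.5633, 0.1511, 0.2192]
eef_rot: [0.053, 0.729, 0.68, -0.056]
ft_force: [0.3, 0.4, 0.1]
width: 0.0871
grasp_force: 0.0
```

apply_moves(
  motion=[
    [[-0.8,-0.39,0.29],[0,-0.22,0],1],
    [[-0.79,-0.4,0.31],[0,-0.22,0],1],
    [[-0.78,-0.39,0.34],[0,-0.22,0],1],
    [[-0.77,-0.4,0.36],[0,-0.22,0],1],
    [[-0.76,-0.39,0.39],[0,-0.22,0],1],
  ],
)

```text
time_s: 12.8
tool_pos: [0.5069, 0.0506, 0.1986]
eef_rot: [0.105, 0.723, 0.674, -0.112]
ft_force: [0.4, -0.1, 0.0]
width: 0.087
grasp_force: 0.0
```

apply_moves(
  motion=[
    [[-0.74,-0.4,0.41],[0,-0.23,0],1],
    [[-0.73,-0.39,0.43],[0,-0.22,0],1],
    [[-0.72,-0.4,0.45],[0,-0.23,0],1],
    [[-0.7,-0.39,0.48],[0,-0.22,0],1],
    [[-0.69,-0.4,0.5],[0,-0.23,0],1],
  ],
)

```text
time_s: 13.3
tool_pos: [0.4504, -0.0499, 0.178]
eef_rot: [0.158, 0.712, 0.663, -0.168]
ft_force: [0.7, -1.0, -0.4]
width: 0.0869
grasp_force: 0.0
```

apply_moves(
  motion=[
    [[-0.67,-0.39,0.52],[0,-0.22,0],1],
    [[-0.65,-0.4,0.54],[0,-0.23,0],1],
    [[-0.63,-0.39,0.56],[0,-0.22,0],1],
    [[0,0,0],[0,0,0],1],
    [[0,0,0],[0,0,0],1],
  ],
)

```text
time_s: 13.8
tool_pos: [0.4172, -0.1087, 0.1653]
eef_rot: [0.188, 0.703, 0.656, -0.201]
ft_force: [1.0, 0.3, -0.8]
width: 0.0868
grasp_force: 0.0
```

```bash
python3 - <<'E'
from h import *
s,p,R=st();print(p,(R.inv()*ori(YAW,TILT)).as_rotvec(True),s['joints'])
im,d,T,k=snap('w3');im2,*_=snap('sc3','scene')
cv2.imwrite('pics/m3.png',np.hstack([im,cv2.resize(im2[240:400,240:400],(420,420),interpolation=2)])[:, :800] if 0 else cv2.resize(np.hstack([im,cv2.resize(im2[240:400,240:400],(420,420))]),(790,339)))
E
```

```text
[ 0.41715275 -0.10867713  0.1652875 ] [ 0.04819883 -0.14191623 -0.04911653] [-0.64206202 -0.03512878  0.40709079  2.12852981  0.56845113  1.28091939
 -0.53902998]
```

View pics/m3.png

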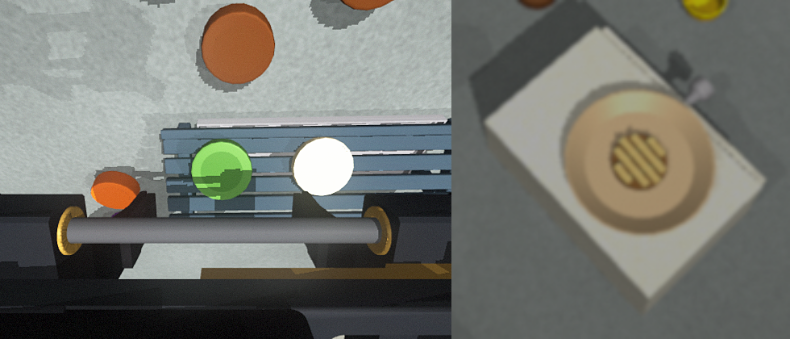

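```bash
cat >> h.py <<'E'
def face(f,hs,uv,h0,rad=50):
    "centre of a round top face (points near plane a.x=h0) from the wrist view"
    im,d,T,k=load(f+'.npz');P=cloud(d,T,k);a=np.array([.037,.529,.848]);v,u=np.mgrid[:420,:560]
    h=P@a;m=(abs(h-h0)<.004)&(np.hypot(u-uv[0],v-uv[1])<rad);m&=hs(cv2.cvtColor(im,cv2.COLOR_BGR2HSV))
    m=cv2.morphologyEx(m.astype(np.uint8),cv2.MORPH_OPEN,np.ones((3,3)))
    c=max(cv2.findContours(m,0,1)[0],key=cv2.contourArea);e=cv2.fitEllipse(c);q=np.zeros_like(m);cv2.drawContours(q,[c],-1,1,-1)
    p=P[(q>0)&(m>0)];return p.mean(0),np.median(p@a),e,cv2.boundingRect(c)
E
python3 - <<'E'
from h import *
np.set_printoptions(precision=4,suppress=True)
a=np.array([.037,.529,.848])
im,d,T,k=load('w3.npz');P=cloud(d,T,k)
print('h near',P[205:215,270:280].reshape(-1,3).mean(0)@a,P[205:215,398:404].reshape(-1,3).mean(0)@a)
print('soap',face('w3',lambda h:(h[...,0]>35)&(h[...,0]<80)&(h[...,1]>90),(274,211),P[205:215,270:280].reshape(-1,3).mean(0)@a))
print('rem',face('w3',lambda h:(h[...,1]<90)&(h[...,2]>120),(401,207),P[205:215,398:404].reshape(-1,3).mean(0)@a))
y,x=np.mgrid[:420,:560]
m=(abs(P@a+.0445)<.003)&(x>310)&(x<360)&(y>170)&(y<250);print('slat',m.sum(),np.median(P[m]@a))
b=P[150:250,200:560].reshape(-1,3)@a;hh=np.histogram(b,np.arange(-.06,0,.002));print(hh[0])
b=load('sc3.npz');Q=cloud(b[1],b[2],b[3]);hv=cv2.cvtColor(b[0],cv2.COLOR_BGR2HSV);r=np.linalg.norm(Q[...,:2]-[.6195,.252],axis=-1)
m=(Q[...,2]>.103)&(r<.045);print('disc on saucer',Q[m].mean(0),m.sum(),circ(Q[m]) ,np.median(Q[m][:,2]))
E
```

```text
h near -0.017950609329295146 -0.0322644164296367Traceback (most recent call last):
  File "<stdin>", line 6, in <module>
  File "h.py", line 46, in face
    c=max(cv2.findContours(m,0,1)[0],key=cv2.contourArea);e=cv2.fitEllipse(c);q=np.zeros_like(m);cv2.drawContours(q,[c],-1,1,-1)
ValueError: max() iterable argument is empty
```

```bash
python3 - <<'E'
from h import *
np.set_printoptions(precision=4,suppress=True)
a=np.array([.037,.529,.848])
im,d,T,k=load('w3.npz');P=cloud(d,T,k);h=P@a;hv=cv2.cvtColor(im,cv2.COLOR_BGR2HSV)
print(hv[205:216:5,255:300:9].tolist());print(h[175:250:8,225:325:8])
E
```

```text
[[[50, 140, 200], [51, 140, 197], [50, 144, 200], [50, 140, 204], [50, 138, 204]], [[50, 139, 204], [50, 144, 199], [50, 144, 198], [53, 139, 103], [51, 133, 107]], [[50, 143, 201], [50, 142, 201], [50, 141, 139], [52, 135, 121], [50, 137, 115]]]
[[-0.0456 -0.0464 -0.0459 -0.0443 -0.0437 -0.0294 -0.026  -0.027  -0.0386
  -0.0457 -0.0445 -0.0445 -0.0456]
 [-0.0452 -0.0451 -0.0451 -0.0326 -0.0247 -0.0236 -0.0235 -0.0221 -0.0229
  -0.0244 -0.0443 -0.044  -0.0443]
 [-0.0547 -0.054  -0.0998 -0.0238 -0.0229 -0.0232 -0.0217 -0.0221 -0.023
  -0.0226 -0.0235 -0.0978 -0.0973]
 [-0.0464 -0.0457 -0.0245 -0.0242 -0.023  -0.0225 -0.0226 -0.0219 -0.0224
  -0.024  -0.0224 -0.0453 -0.0455]
 [-0.0461 -0.0454 -0.0233 -0.023  -0.0225 -0.0237 -0.0228 -0.0233 -0.0242
  -0.0232 -0.0226 -0.0457 -0.0454]
 [-0.0465 -0.0535 -0.0236 -0.0239 -0.0239 -0.0244 -0.0227 -0.0233 -0.0231
  -0.0232 -0.0237 -0.1159 -0.1168]
 [-0.0456 -0.0452 -0.0239 -0.0241 -0.0241 -0.0227 -0.0237 -0.0236 -0.0237
  -0.0237 -0.0228 -0.0447 -0.045 ]
 [-0.0461 -0.0455 -0.0447 -0.0235 -0.024  -0.0235 -0.0239 -0.0238 -0.0234
  -0.0227 -0.0233 -0.0453 -0.0446]
 [-0.0544 -0.0541 -0.0786 -0.1421 -0.0232 -0.0229 -0.0236 -0.0227 -0.023
  -0.0239 -0.1414 -0.1429 -0.1416]
 [-0.0467 -0.047  -0.0456 -0.0453 -0.0461 -0.045  -0.0229 -0.0454 -0.0443
  -0.045  -0.0449 -0.0433 -0.0446]]
```

```bash
python3 - <<'E'
from h import *
np.set_printoptions(precision=4,suppress=True)
a=np.array([.037,.529,.848])
print('soap',face('w3',lambda h:(h[...,0]>35)&(h[...,0]<80)&(h[...,1]>90),(274,211),-.0232))
print('rem',face('w3',lambda h:(h[...,1]<90)&(h[...,2]>120),(401,207),-.0325))
print('rem w2',face('w2',lambda h:(h[...,1]<110)&(h[...,2]>100),(150,207),-.0321))
b=load('sc3.npz');Q=cloud(b[1],b[2],b[3]);r=np.linalg.norm(Q[...,:2]-[.6195,.252],axis=-1)
m=(Q[...,2]>.103)&(r<.045);print('disc on saucer',Q[m].mean(0),m.sum(),np.median(Q[m][:,2]))
t=face('w3',lambda h:(h[...,0]>35)&(h[...,0]<80)&(h[...,1]>90),(274,211),-.0232)[0]
plan([(t+.05*a,ori(YAW,TILT)),(t+.010*a,ori(YAW,TILT),.0135)],1)
print(t+.005*a)
E
```

```text
soap (array([ 0.4101, -0.1761,  0.0645]), np.float64(-0.023275621004363967), ((274.37451171875, 210.7489013671875), (71.99462127685547, 74.51316833496094), 91.97371673583984), (237, 175, 76, 73))
rem (array([ 0.5134, -0.187 ,  0.0563]), np.float64(-0.032122828239167005), ((400.2242736816406, 206.1433868408203), (68.87837982177734, 75.13147735595703), 57.99187469482422), (363, 171, 75, 72))
rem w2 (array([ 0.5149, -0.1868,  0.0561]), np.float64(-0.03213632478754705), ((149.45367431640625, 207.1180877685547), (67.503662109375, 73.87000274658203), 121.16242980957031), (113, 172, 74, 71))
disc on saucer [0.6199 0.2532 0.108 ] 465 0.10796293855488215
[[[-0.06,-0.04,0.96],[0.0,0.0,0.0],1],[[-0.06,-0.04,0.95],[0.01,-0.01,0.0],1],[[-0.06,-0.04,0.96],[0.0,0.0,0.0],1],[[0.0,0.0,0.53],[0.0,0.0,0.0],1],[[0.0,0.0,0.53],[0.0,0.0,0.0],1]]
[[[0.0,0.0,0.54],[0.0,0.0,0.0],1]]
[ 0.4102 -0.1734  0.0687]
```

apply_moves(
  motion=[
    [[-0.06,-0.04,0.96],[0,0,0],1],
    [[-0.06,-0.04,0.95],[0,0,0],1],
    [[-0.06,-0.04,0.96],[0,0,0],1],
    [[0,0,0.5],[0,0,0],1],
    [[0,0,0.5],[0,0,0],1],
  ],
)

```text
time_s: 14.4
tool_pos: [0.4105, -0.1636, 0.0847]
eef_rot: [0.188, 0.703, 0.656, -0.201]
ft_force: [-0.2, 0.5, -0.4]
width: 0.0871
grasp_force: 0.0
```

apply_moves(
  motion=[
    [[0,0,0.4],[0,0,0],1],
    [[0,0,0],[0,0,0],1],
    [[0,0,0],[0,0,0],1],
  ],
)

```text
time_s: 14.7
tool_pos: [0.4098, -0.1688, 0.0767]
eef_rot: [0.188, 0.703, 0.656, -0.202]
ft_force: [-0.0, 0.5, 0.5]
width: 0.0868
grasp_force: 0.0
```

```bash
python3 - <<'E'
from h import *
a=np.array([.037,.529,.848]);t=np.array([.4101,-.1761,.0645])
s,p,R=st();print(p,R.inv().apply(t+.004*a-p)*1000,(R.inv()*ori(YAW,TILT)).as_rotvec(True),s['ft_force'])
E
```

```text
[ 0.409788   -0.16875267  0.07673034] [ 0.28447291  0.82340056 10.24381526] [ 0.00347139 -0.02887158  0.04421619] [-0.01060691  0.51434936  0.47238525]
```

apply_moves(
  motion=[
    [[0.01,0.03,0.2],[0,0,0],1],
    [[0,0,0.2],[0,0,0],1],
    [[0,0,0],[0,0,0],1],
  ],
)

```text
time_s: 15.0
tool_pos: [0.4092, -0.1745, 0.0675]
eef_rot: [0.188, 0.703, 0.656, -0.202]
ft_force: [0.7, -0.2, -0.3]
width: 0.0873
grasp_force: 0.0
```

apply_moves(
  motion=[
    [[0,0,0],[0,0,0],0.6],
    [[0,0,0],[0,0,0],0.6],
    [[0,0,0],[0,0,0],0.6],
    [[0,0,0],[0,0,0],0.6],
    [[0,0,0],[0,0,0],0.6],
  ],
  squeeze=18,
)

```text
time_s: 15.5
tool_pos: [0.4097, -0.1742, 0.0679]
eef_rot: [0.188, 0.703, 0.656, -0.202]
ft_force: [-0.4, -0.1, 0.4]
width: 0.0616
grasp_force: 18.0
```

```bash
python3 - <<'E'
from h import *
a=np.array([.037,.529,.848]);t=np.array([.4101,-.1761,.0645])
s,p,R=st();print(p,R.inv().apply(t+.004*a-p)*1000,s['width'])
plan([(p+.07*a,ori(YAW,TILT)),([.6195,.252,.19],ori(YAW))],.6)
E
```

```text
[ 0.40972726 -0.17416784  0.06790754] [ 0.19429229  0.50673065 -0.10334324] 0.06164616647113012
[[[0.0,0.0,-0.93],[0.0,0.0,0.0],0.6],[[0.0,0.0,-0.94],[0.0,0.0,0.0],0.6],[[0.0,0.0,-0.93],[0.0,0.0,0.0],0.6],[[0.65,0.38,-0.56],[0.0,0.21,0.0],0.6],[[0.66,0.38,-0.54],[0.0,0.21,0.0],0.6]]
[[[0.68,0.38,-0.52],[0.0,0.21,0.0],0.6],[[0.7,0.38,-0.5],[0.0,0.21,0.0],0.6],[[0.71,0.38,-0.48],[0.0,0.21,0.0],0.6],[[0.72,0.38,-0.46],[0.0,0.21,0.0],0.6],[[0.74,0.38,-0.44],[0.0,0.21,0.0],0.6]]
[[[0.75,0.38,-0.42],[0.0,0.21,0.0],0.6],[[0.76,0.38,-0.4],[0.0,0.21,0.0],0.6],[[0.77,0.38,-0.37],[0.0,0.21,0.0],0.6],[[0.78,0.38,-0.35],[0.0,0.21,0.0],0.6],[[0.79,0.38,-0.33],[0.0,0.21,0.0],0.6]]
[[[0.8,0.38,-0.3],[0.0,0.21,0.0],0.6],[[0.81,0.37,-0.28],[0.0,0.21,0.0],0.6],[[0.82,0.38,-0.26],[0.0,0.21,0.0],0.6],[[0.83,0.37,-0.23],[0.0,0.21,0.0],0.6],[[0.84,0.38,-0.21],[0.0,0.21,0.0],0.6]]
[[[0.84,0.37,-0.18],[0.0,0.21,0.0],0.6],[[0.84,0.38,-0.15],[0.0,0.22,0.0],0.6]]
```

apply_moves(
  motion=[
    [[0,0,-0.4],[0,0,0],0.6],
    [[0,0,-0.8],[0,0,0],0.6],
    [[0,0,-0.9],[0,0,0],0.6],
    [[0,0,-0.7],[0,0,0],0.6],
    [[0.65,0.38,-0.56],[0,0.21,0],0.6],
  ],
)

```text
time_s: 16.0
tool_pos: [0.4229, -0.1162, 0.1318]
eef_rot: [0.178, 0.706, 0.658, -0.191]
ft_force: [-0.3, 0.0, -1.5]
width: 0.0616
grasp_force: 18.0
```

apply_moves(
  motion=[
    [[0.66,0.38,-0.54],[0,0.21,0],0.6],
    [[0.68,0.38,-0.52],[0,0.21,0],0.6],
    [[0.7,0.38,-0.5],[0,0.21,0],0.6],
    [[0.71,0.38,-0.48],[0,0.21,0],0.6],
    [[0.72,0.38,-0.46],[0,0.21,0],0.6],
  ],
)

```text
time_s: 16.5
tool_pos: [0.4781, -0.0131, 0.1474]
eef_rot: [0.129, 0.718, 0.67, -0.139]
ft_force: [0.9, -0.2, -0.6]
width: 0.0613
grasp_force: 18.0
```

apply_moves(
  motion=[
    [[0.74,0.38,-0.44],[0,0.21,0],0.6],
    [[0.75,0.38,-0.42],[0,0.21,0],0.6],
    [[0.76,0.38,-0.4],[0,0.21,0],0.6],
    [[0.77,0.38,-0.37],[0,0.21,0],0.6],
    [[0.78,0.38,-0.35],[0,0.21,0],0.6],
  ],
)

```text
time_s: 17.0
tool_pos: [0.5327, 0.0892, 0.164]
eef_rot: [0.079, 0.726, 0.678, -0.086]
ft_force: [1.1, 0.0, -0.2]
width: 0.0612
grasp_force: 18.0
```

apply_moves(
  motion=[
    [[0.79,0.38,-0.33],[0,0.21,0],0.6],
    [[0.8,0.38,-0.3],[0,0.21,0],0.6],
    [[0.81,0.37,-0.28],[0,0.21,0],0.6],
    [[0.82,0.38,-0.26],[0,0.21,0],0.6],
    [[0.83,0.37,-0.23],[0,0.21,0],0.6],
  ],
)

```text
time_s: 17.5
tool_pos: [0.5868, 0.1916, 0.1806]
eef_rot: [0.029, 0.73, 0.682, -0.033]
ft_force: [0.5, 0.2, -0.8]
width: 0.0619
grasp_force: 18.0
```

apply_moves(
  motion=[
    [[0.84,0.38,-0.21],[0,0.21,0],0.6],
    [[0.84,0.37,-0.18],[0,0.21,0],0.6],
    [[0.84,0.38,-0.15],[0,0.22,0],0.6],
    [[0,0,0],[0,0,0],0.6],
    [[0,0,0],[0,0,0],0.6],
  ],
)

```text
time_s: 18.0
tool_pos: [0.6189, 0.2516, 0.1896]
eef_rot: [-0.0, 0.731, 0.682, -0.001]
ft_force: [-0.5, -1.2, -0.7]
width: 0.0614
grasp_force: 18.0
```

```bash
python3 - <<'E'
from h import *
s,p,R=st();print(p,s['width'],s['ft_force'],R.inv().apply(np.array([.6195,.2523,.134])-p)*1000,(R.inv()*ori(YAW)).as_rotvec(True))
E
```

```text
[0.61892591 0.25164599 0.18955369] 0.061442977093751704 [-0.45132058 -1.16498505 -0.74025413] [ 0.76846776  0.63036355 55.55161296] [-0.10568801  0.07906134  0.0642115 ]
```

apply_moves(
  motion=[
    [[0.02,0.02,0.48],[0,0,0],0.6],
    [[0.01,0,0.48],[0,0,0],0.6],
    [[0,0,0.48],[0,0,0],0.6],
    [[0,0,0.4],[0,0,0],0.6],
    [[0,0,0],[0,0,0],0.6],
  ],
)

```text
time_s: 18.5
tool_pos: [0.6186, 0.2518, 0.1409]
eef_rot: [-0.001, 0.731, 0.682, -0.002]
ft_force: [-0.9, 0.0, -0.3]
width: 0.0615
grasp_force: 18.0
```

apply_moves(
  motion=[
    [[0,0,0.1],[0,0,0],0.6],
    [[0,0,0.1],[0,0,0],0.6],
    [[0,0,0.06],[0,0,0],0.6],
    [[0,0,0],[0,0,0],0.6],
  ],
)

```text
time_s: 18.9
tool_pos: [0.6201, 0.2526, 0.1373]
eef_rot: [-0.0, 0.731, 0.682, -0.0]
ft_force: [-0.6, 0.5, -0.9]
width: 0.0615
grasp_force: 18.0
```

apply_moves(
  motion=[
    [[0,0,0.03],[0,0,0],0.6],
    [[0,0,0],[0,0,0],0.6],
  ],
)

```text
time_s: 19.1
tool_pos: [0.6201, 0.2526, 0.1366]
eef_rot: [-0.0, 0.731, 0.682, -0.0]
ft_force: [-0.7, -0.6, -0.6]
width: 0.0621
grasp_force: 18.0
```

apply_moves(
  motion=[
    [[-0.02,-0.03,0.04],[0,0,0],0.6],
    [[0,0,0.03],[0,0,0],0.6],
    [[0,0,0],[0,0,0],0.6],
  ],
)

```text
time_s: 19.4
tool_pos: [0.6192, 0.2521, 0.1347]
eef_rot: [-0.0, 0.731, 0.682, -0.0]
ft_force: [0.0, 0.1, -0.7]
width: 0.0617
grasp_force: 18.0
```

apply_moves(
  motion=[
    [[0,0,0.02],[0,0,0],0.6],
    [[0,0,0],[0,0,0],0.6],
  ],
)

```text
time_s: 19.6
tool_pos: [0.6193, 0.2521, 0.1346]
eef_rot: [-0.0, 0.731, 0.682, -0.0]
ft_force: [-0.4, -0.7, 2.3]
width: 0.0618
grasp_force: 18.0
```

apply_moves(
  motion=[
    [[0,0,0.02],[0,0,0],0.6],
    [[0,0,0],[0,0,0],0.6],
  ],
)

```text
time_s: 19.8
tool_pos: [0.6193, 0.2521, 0.1345]
eef_rot: [-0.0, 0.731, 0.682, -0.0]
ft_force: [-1.9, -0.5, 5.2]
width: 0.0613
grasp_force: 18.0
```

apply_moves(
  motion=[
    [[0,0,-0.03],[0,0,0],0.72],
    [[0,0,0],[0,0,0],0.8],
    [[0,0,0],[0,0,0],0.8],
    [[0,0,-0.2],[0,0,0],0.8],
    [[0,0,-0.6],[0,0,0],0.8],
  ],
)

```text
time_s: 20.3
tool_pos: [0.6182, 0.2517, 0.1532]
eef_rot: [-0.001, 0.731, 0.682, -0.002]
ft_force: [0.7, 0.1, -0.8]
width: 0.0693
grasp_force: 0.0
```

apply_moves(
  motion=[
    [[0,0,-0.8],[0,0,0],0.8],
    [[0,0,-0.8],[0,0,0],1],
    [[0,0,-0.8],[0,0,0],1],
    [[0,0,-0.8],[0,0,0],1],
    [[0,0,0],[0,0,0],1],
  ],
)

```text
time_s: 20.8
tool_pos: [0.6213, 0.2527, 0.2393]
eef_rot: [0.001, 0.731, 0.682, 0.003]
ft_force: [0.2, 0.2, -0.4]
width: 0.086
grasp_force: 0.0
```

```bash
python3 - <<'E'
from h import *
a=np.array([.037,.529,.848]);t=np.array([.5142,-.1869,.0562])
s,p,R=st();print(p,s['width'])
plan([(t+.11*a,ori(YAW,TILT))],1)
b=snap('sc4','scene');Q=cloud(b[1],b[2],b[3]);r=np.linalg.norm(Q[...,:2]-[.6195,.252],axis=-1)
for z in(.13,.108):
    m=(abs(Q[...,2]-z)<.004)&(r<.045);print(z,m.sum(),Q[m].mean(0))
cv2.imwrite('pics/sc4c.png',cv2.resize(b[0][240:400,240:420],None,fx=4,fy=3.7))
E
```

```text
[0.62131959 0.25269844 0.23933054] 0.0859540707956602
[[[-0.91,-0.18,0.21],[0.0,-0.24,0.0],1],[[-0.91,-0.18,0.24],[0.0,-0.24,0.0],1],[[-0.9,-0.18,0.27],[0.0,-0.24,0.0],1],[[-0.89,-0.18,0.3],[0.0,-0.24,0.0],1],[[-0.88,-0.18,0.33],[0.0,-0.24,0.0],1]]
[[[-0.86,-0.18,0.35],[0.0,-0.24,0.0],1],[[-0.85,-0.18,0.38],[0.0,-0.24,0.0],1],[[-0.84,-0.18,0.41],[0.0,-0.24,0.0],1],[[-0.83,-0.18,0.44],[0.0,-0.23,0.0],1],[[-0.81,-0.18,0.47],[0.0,-0.24,0.0],1]]
[[[-0.79,-0.18,0.49],[0.01,-0.23,0.0],1],[[-0.78,-0.18,0.52],[0.0,-0.24,0.0],1],[[-0.76,-0.18,0.55],[0.01,-0.23,0.0],1],[[-0.74,-0.18,0.57],[0.0,-0.24,0.0],1],[[-0.72,-0.18,0.59],[0.01,-0.23,-0.01],1]]
[[[-0.71,-0.18,0.62],[0.0,-0.24,0.0],1],[[-0.68,-0.18,0.64],[0.01,-0.23,-0.01],1]]
0.13 275 [0.61744392 0.26345049 0.13064888]
0.108 27 [0.6341019  0.27142597 0.10650305]
```

View pics/sc4c.png

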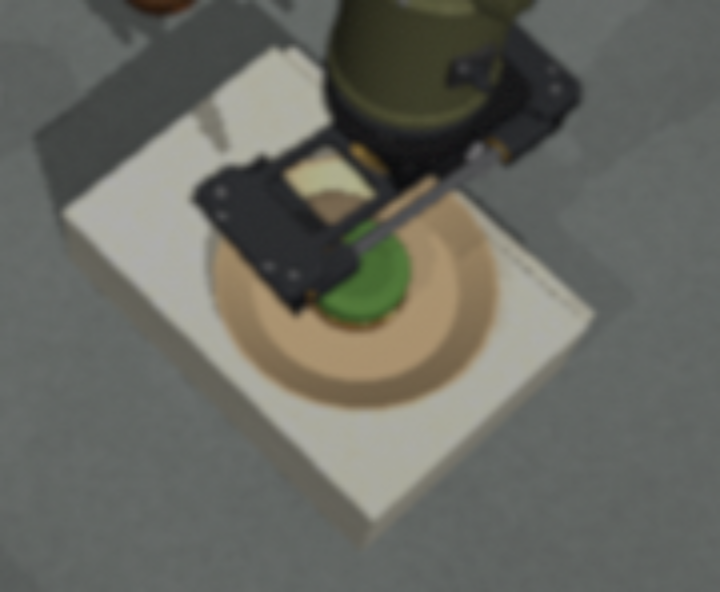

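The soap lies flat on the disc, in the middle of the saucer (partly hidden by the gripper). On to the remnant.

apply_moves(
  motion=[
    [[-0.91,-0.18,0.21],[0,-0.24,0],1],
    [[-0.91,-0.18,0.24],[0,-0.24,0],1],
    [[-0.9,-0.18,0.27],[0,-0.24,0],1],
    [[-0.89,-0.18,0.3],[0,-0.24,0],1],
    [[-0.88,-0.18,0.33],[0,-0.24,0],1],
  ],
)

```text
time_s: 21.35
tool_pos: [0.588, 0.1385, 0.2069]
eef_rot: [0.057, 0.729, 0.68, -0.063]
ft_force: [0.4, -0.6, 0.2]
width: 0.0871
grasp_force: 0.0
```

apply_moves(
  motion=[
    [[-0.86,-0.18,0.35],[0,-0.24,0],1],
    [[-0.85,-0.18,0.38],[0,-0.24,0],1],
    [[-0.84,-0.18,0.41],[0,-0.24,0],1],
    [[-0.83,-0.18,0.44],[0,-0.23,0],1],
    [[-0.81,-0.18,0.47],[0,-0.24,0],1],
  ],
)

```text
time_s: 21.85
tool_pos: [0.5576, 0.0264, 0.1816]
eef_rot: [0.113, 0.721, 0.673, -0.123]
ft_force: [0.1, 0.5, 0.6]
width: 0.0869
grasp_force: 0.0
```

apply_moves(
  motion=[
    [[-0.79,-0.18,0.49],[0,-0.23,0],1],
    [[-0.78,-0.18,0.52],[0,-0.24,0],1],
    [[-0.76,-0.18,0.55],[0,-0.23,0],1],
    [[-0.74,-0.18,0.57],[0,-0.24,0],1],
    [[-0.72,-0.18,0.59],[0,-0.23,0],1],
  ],
)

```text
time_s: 22.35
tool_pos: [0.5272, -0.0854, 0.1558]
eef_rot: [0.167, 0.708, 0.661, -0.181]
ft_force: [0.2, 0.4, -0.3]
width: 0.0869
grasp_force: 0.0
```

apply_moves(
  motion=[
    [[-0.71,-0.18,0.62],[0,-0.24,0],1],
    [[-0.68,-0.18,0.64],[0,-0.23,0],1],
    [[0,0,0],[0,0,0],1],
    [[0,0,0],[0,0,0],1],
  ],
)

```text
time_s: 22.75
tool_pos: [0.5156, -0.1292, 0.1459]
eef_rot: [0.188, 0.702, 0.655, -0.203]
ft_force: [-0.0, 0.2, -1.3]
width: 0.087
grasp_force: 0.0
```

```bash
python3 - <<'E'
from h import *
np.set_printoptions(precision=4,suppress=True)
a=np.array([.037,.529,.848])
s,p,R=st();print(p,(R.inv()*ori(YAW,TILT)).as_rotvec(True))
im,d,T,k=snap('w4');C=T@np.array([.5142,-.1869,.0562,1]);u=k[2]+k[0]*C[0]/-C[2],k[3]-k[1]*C[1]/-C[2];print(u)
f=face('w4',lambda h:(h[...,1]<110)&(h[...,2]>100),u,-.0321);print(f);t=f[0]
P=cloud(d,T,k);v,x=np.mgrid[:420,:560];m=(abs(P@a+.0445)<.003)&(np.hypot(x-u[0],v-u[1])<70);print('slat',np.median(P[m]@a),m.sum())
plan([(t+.05*a,ori(YAW,TILT)),(t+.018*a,ori(YAW,TILT),.012)],1)
b=snap('sc5','scene');Q=cloud(b[1],b[2],b[3]);r=np.linalg.norm(Q[...,:2]-[.6195,.252],axis=-1)
m=(abs(Q[...,2]-.13)<.003)&(r<.045);print('soap',m.sum(),Q[m].mean(0))
m=(abs(Q[...,2]-.108)<.003)&(r<.1)&(r>.07);print('rim',circ(Q[m]))
E
```

```text
[ 0.5156 -0.1292  0.1459] [-0.0829  0.1692  0.0634]
(np.float64(281.13852743977446), np.float64(212.25687808160146))
(array([ 0.5141, -0.1868,  0.0562]), np.float64(-0.032106473118692275), ((280.94622802734375, 211.86444091796875), (76.86497497558594, 79.36820220947266), 89.19888305664062), (241, 173, 81, 78))
slat -0.044163678640573786 6211
[[[-0.02,0.02,0.76],[0.0,0.01,0.0],1],[[-0.02,0.03,0.76],[0.0,0.0,0.0],1],[[-0.02,0.02,0.77],[0.0,0.01,0.01],1],[[0.0,0.0,0.43],[0.0,0.0,0.0],1],[[0.0,0.0,0.42],[0.0,0.0,0.0],1]]
[[[0.0,0.0,0.43],[0.0,0.0,0.0],1]]
soap 466 [0.6193 0.2522 0.1303]
rim (array([0.619 , 0.2529, 0.0775]), np.float64(0.003013866447296239))
```

apply_moves(
  motion=[
    [[-0.02,0.02,0.76],[0,0.01,0],1],
    [[-0.02,0.03,0.76],[0,0,0],1],
    [[-0.02,0.02,0.77],[0,0.01,0.01],1],
    [[0,0,0.43],[0,0,0],1],
    [[0,0,0.42],[0,0,0],1],
  ],
)

```text
time_s: 23.35
tool_pos: [0.5153, -0.1722, 0.0806]
eef_rot: [0.188, 0.703, 0.655, -0.202]
ft_force: [-0.3, 1.1, 0.9]
width: 0.0868
grasp_force: 0.0
```

apply_moves(
  motion=[
    [[0,0,0.4],[0,0,0],1],
    [[0,0,0],[0,0,0],1],
    [[0,0,0],[0,0,0],1],
  ],
)

```text
time_s: 23.65
tool_pos: [0.5146, -0.1777, 0.0725]
eef_rot: [0.188, 0.703, 0.655, -0.202]
ft_force: [0.4, 0.6, 0.5]
width: 0.087
grasp_force: 0.0
```

```bash
python3 - <<'E'
from h import *
a=np.array([.037,.529,.848]);t=np.array([.5141,-.1868,.0562])
s,p,R=st();print(p,R.inv().apply(t+.0125*a-p)*1000,(R.inv()*ori(YAW,TILT)).as_rotvec(True),s['ft_force'])
E
```

```text
[ 0.51458353 -0.17772265  0.07251778] [0.95150446 0.15194199 6.15146094] [-0.01458784  0.04537251 -0.03518373] [0.38141768 0.55497518 0.50693787]
```

apply_moves(
  motion=[
    [[0.04,0.01,0.12],[0,0,0],1],
    [[0,0,0.12],[0,0,0],1],
    [[0,0,0],[0,0,0],1],
  ],
)

```text
time_s: 23.95
tool_pos: [0.5143, -0.1803, 0.0666]
eef_rot: [0.188, 0.703, 0.655, -0.202]
ft_force: [-0.5, -0.8, 0.3]
width: 0.0868
grasp_force: 0.0
```

apply_moves(
  motion=[
    [[0,0,0],[0,0,0],0.6],
    [[0,0,0],[0,0,0],0.6],
    [[0,0,0],[0,0,0],0.6],
    [[0,0,0],[0,0,0],0.6],
    [[0,0,0],[0,0,0],0.6],
  ],
  squeeze=15,
)

```text
time_s: 24.45
tool_pos: [0.5145, -0.1802, 0.0668]
eef_rot: [0.188, 0.703, 0.655, -0.202]
ft_force: [0.1, 0.9, -0.0]
width: 0.0614
grasp_force: 15.0
```

```bash
python3 - <<'E'
from h import *
a=np.array([.037,.529,.848]);t=np.array([.5141,-.1868,.0562])
s,p,R=st();print(p,R.inv().apply(t-p)*1000,s['width'])
plan([(p+.075*a,ori(YAW,TILT)),([.6193,.252,.205],ori(YAW))],.6)
E
```

```text
[ 0.51448414 -0.18024895  0.06684028] [ 0.08985315  0.07861338 12.50060331] 0.06135303931439658
[[[0.0,0.0,-0.75],[0.0,0.0,0.0],0.6],[[0.0,0.0,-0.75],[0.0,0.0,0.0],0.6],[[0.0,0.0,-0.75],[0.0,0.0,0.0],0.6],[[0.0,0.0,-0.75],[0.0,0.01,-0.01],0.6],[[0.66,0.17,-0.61],[0.0,0.22,0.0],0.6]]
[[[0.68,0.17,-0.59],[0.0,0.22,0.0],0.6],[[0.7,0.16,-0.57],[0.0,0.22,0.0],0.6],[[0.72,0.17,-0.55],[0.0,0.22,0.0],0.6],[[0.73,0.16,-0.52],[0.0,0.22,0.0],0.6],[[0.75,0.17,-0.5],[0.0,0.22,0.0],0.6]]
[[[0.76,0.16,-0.48],[0.0,0.22,0.0],0.6],[[0.78,0.17,-0.45],[0.0,0.22,0.0],0.6],[[0.79,0.16,-0.43],[0.0,0.22,0.0],0.6],[[0.81,0.17,-0.41],[0.0,0.22,0.0],0.6],[[0.82,0.16,-0.38],[0.0,0.22,0.0],0.6]]
[[[0.83,0.17,-0.36],[0.0,0.23,0.0],0.6],[[0.84,0.16,-0.33],[0.0,0.22,0.0],0.6],[[0.85,0.17,-0.3],[0.0,0.23,0.0],0.6],[[0.86,0.16,-0.27],[0.0,0.22,0.0],0.6],[[0.86,0.17,-0.25],[0.0,0.23,0.0],0.6]]
[[[0.87,0.16,-0.22],[0.0,0.22,0.0],0.6],[[0.88,0.17,-0.2],[0.0,0.23,0.0],0.6]]
```

apply_moves(
  motion=[
    [[0,0,-0.3],[0,0,0],0.6],
    [[0,0,-0.8],[0,0,0],0.6],
    [[0,0,-0.9],[0,0,0],0.6],
    [[0,0,-1],[0,0,0],0.6],
    [[0.66,0.17,-0.61],[0,0.22,0],0.6],
  ],
)

```text
time_s: 24.95
tool_pos: [0.5236, -0.1183, 0.1367]
eef_rot: [0.179, 0.707, 0.658, -0.19]
ft_force: [0.6, 0.5, -1.3]
width: 0.0611
grasp_force: 15.0
```

apply_moves(
  motion=[
    [[0.68,0.17,-0.59],[0,0.22,0],0.6],
    [[0.7,0.16,-0.57],[0,0.22,0],0.6],
    [[0.72,0.17,-0.55],[0,0.22,0],0.6],
    [[0.73,0.16,-0.52],[0,0.22,0],0.6],
    [[0.75,0.17,-0.5],[0,0.22,0],0.6],
  ],
)

```text
time_s: 25.45
tool_pos: [0.5516, -0.0085, 0.1557]
eef_rot: [0.127, 0.719, 0.67, -0.136]
ft_force: [-0.2, -1.1, -0.8]
width: 0.0615
grasp_force: 15.0
```

apply_moves(
  motion=[
    [[0.76,0.16,-0.48],[0,0.22,0],0.6],
    [[0.78,0.17,-0.45],[0,0.22,0],0.6],
    [[0.79,0.16,-0.43],[0,0.22,0],0.6],
    [[0.81,0.17,-0.41],[0,0.22,0],0.6],
    [[0.82,0.16,-0.38],[0,0.22,0],0.6],
  ],
)

```text
time_s: 25.95
tool_pos: [0.5799, 0.1005, 0.1762]
eef_rot: [0.075, 0.727, 0.678, -0.081]
ft_force: [0.4, -1.2, 0.4]
width: 0.0613
grasp_force: 15.0
```

apply_moves(
  motion=[
    [[0.83,0.17,-0.36],[0,0.23,0],0.6],
    [[0.84,0.16,-0.33],[0,0.22,0],0.6],
    [[0.85,0.17,-0.3],[0,0.23,0],0.6],
    [[0.86,0.16,-0.27],[0,0.22,0],0.6],
    [[0.86,0.17,-0.25],[0,0.23,0],0.6],
  ],
)

```text
time_s: 26.45
tool_pos: [0.6082, 0.2096, 0.1967]
eef_rot: [0.021, 0.731, 0.682, -0.023]
ft_force: [0.4, 0.3, -1.2]
width: 0.0613
grasp_force: 15.0
```

apply_moves(
  motion=[
    [[0.87,0.16,-0.22],[0,0.22,0],0.6],
    [[0.88,0.17,-0.2],[0,0.23,0],0.6],
    [[0,0,0],[0,0,0],0.6],
    [[0,0,0],[0,0,0],0.6],
    [[0,0,0],[0,0,0],0.6],
  ],
)

```text
time_s: 26.95
tool_pos: [0.6195, 0.2505, 0.2042]
eef_rot: [0.001, 0.732, 0.681, -0.001]
ft_force: [-0.1, 0.3, -0.2]
width: 0.0617
grasp_force: 15.0
```

```bash
python3 - <<'E'
from h import *
s,p,R=st();print(p,s['width'],s['ft_force'],R.inv().apply(np.array([.6193,.2522,.1545])-p)*1000,(R.inv()*ori(YAW)).as_rotvec(True))
E
```

```text
[0.61952015 0.25045486 0.20419625] 0.06174537689874936 [-0.1317859   0.31222743 -0.16459772] [ 1.87435414 -0.30964161 49.69106389] [-0.04077386  0.17235189 -0.11630406]
```

apply_moves(
  motion=[
    [[0.04,-0.01,0.45],[0,0,0],0.6],
    [[0.03,0,0.45],[0,0,0],0.6],
    [[0,0,0.45],[0,0,0],0.6],
    [[0,0,0.25],[0,0,0],0.6],
    [[0,0,0],[0,0,0],0.6],
  ],
)

```text
time_s: 27.45
tool_pos: [0.6186, 0.2532, 0.1625]
eef_rot: [0.0, 0.732, 0.682, -0.002]
ft_force: [0.4, 0.1, -1.7]
width: 0.0615
grasp_force: 15.0
```

apply_moves(
  motion=[
    [[0,0,0.1],[0,0,0],0.6],
    [[0,0,0.06],[0,0,0],0.6],
    [[0,0,0],[0,0,0],0.6],
    [[0,0,0],[0,0,0],0.6],
  ],
)

```text
time_s: 27.85
tool_pos: [0.6198, 0.2536, 0.1609]
eef_rot: [0.001, 0.732, 0.682, -0.0]
ft_force: [0.6, 0.0, -0.4]
width: 0.0616
grasp_force: 15.0
```

apply_moves(
  motion=[
    [[-0.05,-0.02,0.08],[0,0.01,0],0.6],
    [[0,0,0.07],[0,0,0],0.6],
    [[0,0,0.04],[0,0,0],0.6],
    [[0,0,0],[0,0,0],0.6],
  ],
)

```text
time_s: 28.25
tool_pos: [0.6189, 0.2523, 0.1555]
eef_rot: [-0.0, 0.732, 0.682, -0.0]
ft_force: [-0.0, 0.2, 0.2]
width: 0.0614
grasp_force: 15.0
```

apply_moves(
  motion=[
    [[0,0,0.03],[0,0,0],0.6],
    [[0,0,0],[0,0,0],0.6],
  ],
)

```text
time_s: 28.45
tool_pos: [0.6191, 0.2524, 0.1552]
eef_rot: [-0.0, 0.732, 0.682, 0.0]
ft_force: [-0.1, 0.1, 0.0]
width: 0.0616
grasp_force: 15.0
```

apply_moves(
  motion=[
    [[0,0,0.02],[0,0,0],0.6],
    [[0,0,0],[0,0,0],0.6],
  ],
)

```text
time_s: 28.65
tool_pos: [0.6191, 0.2524, 0.1551]
eef_rot: [-0.0, 0.732, 0.682, 0.0]
ft_force: [-1.5, -1.5, 3.5]
width: 0.0617
grasp_force: 15.0
```

Contact. Release and withdraw.

apply_moves(
  motion=[
    [[0,0,-0.01],[0,0,0],0.72],
    [[0,0,0],[0,0,0],0.8],
    [[0,0,0],[0,0,0],0.8],
    [[0,0,-0.2],[0,0,0],0.8],
    [[0,0,-0.6],[0,0,0],0.8],
  ],
)

```text
time_s: 29.15
tool_pos: [0.618, 0.252, 0.1736]
eef_rot: [-0.001, 0.732, 0.682, -0.002]
ft_force: [-0.2, 0.9, -1.1]
width: 0.0696
grasp_force: 0.0
```

apply_moves(
  motion=[
    [[0,0,-0.8],[0,0,0],0.8],
    [[0,0,-0.8],[0,0,0],0.8],
    [[-0.5,0,-0.8],[0,0,0],0.8],
    [[-0.9,0,-0.4],[0,0,0],0.8],
    [[-0.9,0,-0.2],[0,0,0],0.8],
  ],
)

```text
time_s: 29.65
tool_pos: [0.6156, 0.1935, 0.252]
eef_rot: [0.001, 0.732, 0.682, 0.001]
ft_force: [0.5, -0.5, 0.3]
width: 0.0694
grasp_force: 0.0
```

apply_moves(
  motion=[
    [[-0.9,0,0],[0,0,0],0.8],
    [[-0.9,0,0],[0,0,0],0.8],
    [[-0.9,0,0],[0,0,0],0.8],
    [[-0.9,0,0],[0,0,0],0.8],
    [[0,0,0],[0,0,0],0.8],
  ],
)

```text
time_s: 30.15
tool_pos: [0.6087, 0.0986, 0.2507]
eef_rot: [0.001, 0.734, 0.679, -0.001]
ft_force: [-0.0, -0.0, -0.5]
width: 0.0696
grasp_force: 0.0
```

```bash
python3 - <<'E'
from h import *
np.set_printoptions(precision=4,suppress=True)
b=snap('sc6','scene');Q=cloud(b[1],b[2],b[3]);r=np.linalg.norm(Q[...,:2]-[.6195,.252],axis=-1)
m=(abs(Q[...,2]-.1423)<.003)&(r<.045);print('rem',m.sum(),Q[m].mean(0))
w=Q[m]-Q[m].mean(0);print('n',np.linalg.svd(w,full_matrices=False)[2][2])
m=(abs(Q[...,2]-.108)<.003)&(r<.1)&(r>.07);print('rim',circ(Q[m]))
c=snap('sd6','side')
f=cv2.resize(b[0][240:400,240:400],(400,400),interpolation=2);g=cv2.resize(c[0][60:200,200:340],(400,400),interpolation=2);cv2.imwrite('pics/end.png',np.hstack([f,g]))
E
```

```text
rem 488 [0.6193 0.2527 0.1426]
n [ 0.0017 -0.0022  1.    ]
rim (array([0.6191, 0.2527, 0.0777]), np.float64(0.002984254201326528))
```

View pics/end.png

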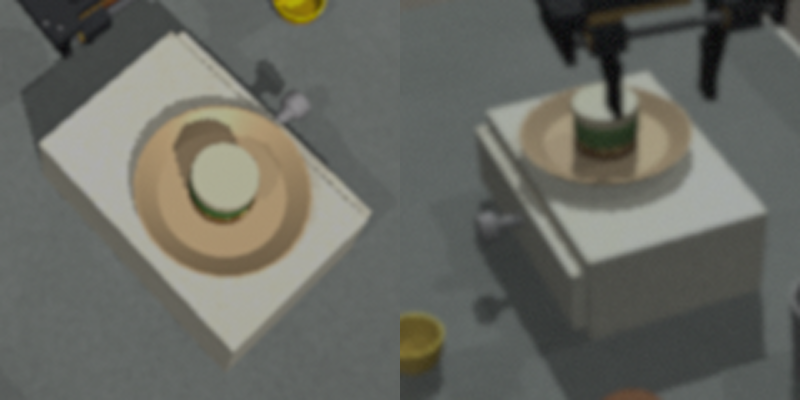

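The stack is straight, level and centred in the saucer (end.png, left view near (225,180)), the drawer is shut, and the arm is clear.

```bash
python3 -c "
from bench import robot
print(robot.sign_off())"
```

```text
the job is handed in; nothing more can be done
None
```

The dish is back together and handed in at about 30 s: disc, green soap and cream remnant lie flat on the saucer, with the top piece within about 1 mm of its centre. Scene depth before and after shows the saucer unmoved to within a millimetre, and the arm touched none of the leave-alone items.

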